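Swap two shiplapped blocks on a gluing jig and cam them tight

ROBOT

A 6-joint arm with a two-finger parallel gripper is mounted at the origin on a cart in front of the work surface, level with it; the furniture and walls round the work are solid. World frame = base frame: x ahead of the robot, y to its left, z up, the work surface at z = 0. Lengths are in m, angles in rad, forces in N, time in s.
With the tool pointing down it reaches from about 0.35 to 0.775 m from the base axis. Payload 5.5 kg.
Tool frame: the origin (TCP) lies at the very end of the fingers, on their centre line; the grasp point (between the pads) lies env.grasp_offset behind it (env.grasp_offset is the distance from the TCP to the grasp point, in m); x points along the fingers, y is the direction in which the jaws open and shut, and the axes are right-handed (so a half turn about x gives the same grasp; the last joint's range is limited). The gripper opens to 85 mm and grips with 20 to 120 N. Pads are 22 mm wide; open, the fingers measure 114 mm over their backs; the gripper's body (76 mm by 85 mm) begins 54 mm behind the grasp point. The pads swing forward as they close: fully open they stand 13 mm farther back than shut.
Start: joints at [1.105, 0.313, 0.046, 1.304, 0, 1.431], TCP at [0.184, 0.545, 0.231] pointing down, gripper open.
Joint ranges: [-2.76, 2.76], [-0.86, 1.69], [-1.03, 1.26], [-2.2, 2.34], [-1.47, 1.5], [-3.14, 3.14]. Speed limits (rad/s): [2.57, 2.57, 3.14, 3.14, 3.14, 3.14].

INTERFACE

Orientations are given as a unit quaternion [w, x, y, z].
In Python, from workcell import get_state, viewer, job, env gives the robot as it stands.
- The arm moves only by the tool send_rows, never from a script. Its argument "plan" is a list of rows, each a list of 6 numbers: the shift along the tool's x, y, z in mm, then the turn, a rotation vector about the tool's x, y, z in degrees. A call has exactly 10 rows; each row is the pose to reach, as a shift and turn from the pose commanded when the call began, along the tool's axes at that moment; what a row does not reach only later rows make up. A row lasts 1/8 s, in which the tool goes at most 62.5 mm and 10.7 degrees, less where a joint would pass 70% of its speed; a pose out of reach is approached as far as the arm can. A call with a gripper value outside its range is refused whole. "claw" is the finger opening in mm, from 0 to 85.4, set as the call begins (left out, the last holds). The fingers move at their own pace and stop on an object; "newtons" is the grip in N (left out, the last holds). Time passes only in rows, so rows that repeat a pose let the fingers close, or fill a call up. It gives the time, the measured TCP pose, the force and the opening at its end, in the units of the state.
- get_state(): the state, without advancing time (a new reading comes with each control period).
- viewer.read_camera(name): name is "side" or "top"; returns a dict with "frame" (480x640x3 uint8, blue, green, red), "mtx" (3x3 intrinsics, pixels), "rvec" (rotation vector, rad) and "tvec" (3), from world to camera coordinates, as OpenCV has them. Camera axes: x right, y down, z forward; pixel columns grow to the right and rows downward; lengths in m; the calibration is good to about 2 mm. A picture is of the moment at which its call begins. There is no depth.
- job.hand_in(): hands the job in, once; it reports no verdict.
The state is a dict: "clock": time; "joint_pos": joint angles; "qvel": joint speeds; "tau": joint torques, N m; "tcp_pos": TCP position; "orientation": TCP orientation; "wrist_force": force on the tool from outside, world axes, zero at the start; "ft_torque": the same for the moment, N m; "finger_gap": finger opening in m.
Only numpy, scipy, OpenCV 4.12 (cv2) and the standard library are available. Lean on these libraries where they do the work, as an engineer would, in place of code of your own. Each camera call takes 0.05 s, during which the arm holds its last target.

TASK

On the sloped gluing jig the two shiplapped wooden blocks stand in each other's places. Swap them, using the empty bay on the other side of the fence to set one aside, so that the wide block stands against the fence and the narrow one beside it with its lip over the wide one's ledge, both flat on the board and down at the stop strip. Then turn the cam anticlockwise by its grip bar until it holds the two blocks tight together: stop as soon as it goes firm, do not force it, and leave the other things on the bench where they are.

Things in the scene. Friction and masses are not known exactly. Their poses are not given: they have to be found in the camera images.
- bed (a point): Corner of the clamping bed on the sloped jig: on the board, where the fence's right face meets the upper edge of the stop strip. The board leans 30 deg: x points up the slope (away from the robot), y along the board to the left, z square off the board. Blocks rest at x > 0 with their lower face at x = 0; the bed is y < 0. Done: wide block's centre at (28, -41, 17) mm, narrow one's at (28, -101, 17).
- spare (a point): Centre of a block's place in the empty bay left of the fence, on the board; axes as bed, where it is at (28, 66, 0) mm. In bed the board runs x -35 to 115, y -228 to 112 mm; the fence is a wooden bar at y 0 to 16 mm, 30 mm high; aluminium stop strips 5 mm high, 8 mm wide lie below x = 0 at y 26 to 104 and -146 to 0 mm. Fingers must pass over them: stay 7 mm off the board.
- wide_c (a point): Centre of the wide block (loose, light wood, 0.09 to 0.18 kg). On the board its axes are those of bed: 56 mm in x (grasp it this way), 82 mm in y, 34 mm thick in z. The body, y -29 to 41 mm, has the full thickness; the right-hand 12 mm (y -41 to -29) is a ledge 16 mm thick, next to the board. It starts in the bed on the cam's side, about a millimetre from the narrow block.
- narrow_c (a point): Centre of the narrow block (loose, light wood, 0.07 to 0.14 kg). On the board its axes are those of bed: 56 mm in x (grasp it this way), 61 mm in y, 34 mm thick in z. The body is y -31 to 19 mm; on the left an overhanging lip (y 19 to 30, 16 mm thick, 18 mm clear of the board) passes over the wide block's ledge. Tight, its centre is 60 mm right of the wide one's. It starts at the fence.
- cam_bar (a point): Centre of the cam's grip bar, on the turning axis, 54 mm off the board. z is the axis (square off the board), y runs along the bar, x across it (grasp it this way). Bar 42 mm long, 14 mm thick, from 41 to 65 mm off the board. The axis is 14 mm up the slope from the strip and 171 to 178 mm right of the fence's face (the clamp is adjustable).
- cam (a joint): Turn of the cam, rad: 0 open, at most 1.9; grows anticlockwise seen from above. Wooden eccentric disc, radius 34 mm, centre 18 mm off the axis, 6 to 31 mm off the board; it reaches 34 + 18 sin(joint - 0.70) mm towards the fence. Turns at a steady 0.12 N m and stays put; on the blocks the moment grows some 0.03 N m per N of squeeze. Right: 4 to 60 N, after about 0.9 to 1.5 rad.
- narrow: The narrow block (see narrow_c): same origin, but level axes.
- wide: The wide block (see wide_c): same origin, but level axes.
- bench_brush: Bystander: bench brush, 215 x 60 x 15 mm, lying in front of the jig; origin at the centre of its underside.
- spring_clamp: Bystander: black spring clamp, 106 x 75 x 20 mm, lying right of the jig; origin at the centre of its underside.
- tape_measure: Bystander: tape measure, 62 mm high, back right; origin at the centre of its underside.
- offcut: Bystander: wood offcut, 83 x 75 x 40 mm, front left; origin at the centre of its underside.

How it is judged:
At the end, for the whole second after the job is handed in: The wide block against the fence (within 3 mm) and the narrow one tight to its right (within 3 mm of closed), both flat on the board (0.08 rad, 4 mm) and at the stop strip (within 6 mm), at rest, with the cam squeezing the narrow block with 4 to 60 N (y of wide_c in the frame of bed between -0.044 and -0.038 m and x of wide_c in the frame of bed between 0.022 and 0.034 m and z of wide_c in the frame of bed between 0.012 and 0.021 m and x of narrow_c in the frame of bed between 0.022 and 0.034 m and z of narrow_c in the frame of bed between 0.012 and 0.021 m and y of narrow_c in the frame of wide_c between -0.063 and -0.057 m and angle between the z axis of each of wide_c, narrow_c and the z axis of bed, either way round below 0.08 rad and contact force between cam and narrow between 4 and 60 N and linear speed of each of wide, narrow below 0.01 m/s); the robot touches nothing.
It fails at once if a bystander (brush, spring clamp, tape measure, offcut) was moved by more than 30 mm (distance of any of bench_brush, spring_clamp, tape_measure, offcut from where it was at the start of the episode above 0.03 m).
It fails at once if the cam was forced: more than 80 N on the blocks (contact force between cam and narrow above 80 N or contact force between cam and wide above 80 N).
It also fails if it takes over 72 s, if anything falls off the work surface, if the arm or the gripper's body presses on something with over 40 N, if the wrist force passes 120 N, or if a joint passes its speed limit or range.

## Working session

There is one attempt and no reset: what is moved stays moved. The work goes in short steps, Python scripts to look and compute and a tool call to move; the robot and the scene stay as the last step left them, time stands still between calls to the robot, and variables do not carry over. Pictures are saved under pics/ and viewed, and the job is handed in when it is done.

Besides the shell and the picture viewer there is one more tool, called after "Emit:" as name(argument=value, ...) on one line, values as JSON. send_rows: Moves the arm, as the interface text tells. Its arguments: {"type":"object","properties":{"plan":{"type":"array"},"claw":{"type":"number"},"newtons":{"type":"number"}},"required":["plan"]}

```bash
ls -la; mkdir -p pics; python3 - <<'E'
from workcell import get_state, viewer, job, env
import cv2
print(get_state()); print(env.grasp_offset)
for n in("side","top"):
    d=viewer.read_camera(n); cv2.imwrite(f"pics/{n}0.png",d["frame"]); print(n,d["mtx"],d["rvec"],d["tvec"])
E
```

```text
total 12
drwxr-xr-x  3 agent agent 4096 Dec  6 06:03 .
drwxr-xr-x 23 root  root  4096 Dec  6 06:03 ..
drwxr-xr-x  2 agent agent 4096 Dec  6 06:03 pics
{'clock': 0.0, 'joint_pos': array([1.10540796e+00, 3.14003698e-01, 4.49648363e-02, 1.30362042e+00,
       2.29706102e-05, 1.43118796e+00]), 'qvel': array([ 0.00196888,  0.0005881 ,  0.00048795, -0.00051202, -0.00027904,
       -0.00019401]), 'tau': array([-1.10829387e-03, -4.80630898e+01,  2.98529309e+01,  1.93150132e-02,
       -1.54669060e-04, -1.65872973e-05]), 'tcp_pos': array([0.18379626, 0.54427878, 0.23040123]), 'orientation': array([ 0.69754235,  0.11404558,  0.69795028, -0.11529823]), 'wrist_force': array([-0.20252725, -0.04280688, -0.21165417]), 'ft_torque': array([-0.01100868,  0.02869073,  0.05271083]), 'finger_gap': 0.08515954841305244}
0.0187
side [[543.1515519    0.         315.59308325]
 [  0.         543.1515519  241.95631345]
 [  0.           0.           1.        ]] [ 2.31270189 -0.02139084  0.03512213] [-0.51615941 -0.01153076  1.45757062]
top [[481.35657278   0.         324.46268455]
 [  0.         481.35657278 243.59641046]
 [  0.           0.           1.        ]] [ 2.15744556 -2.1100639   0.13787998] [-0.12924158  0.51556534  1.10012981]
```

View pics/side0.png

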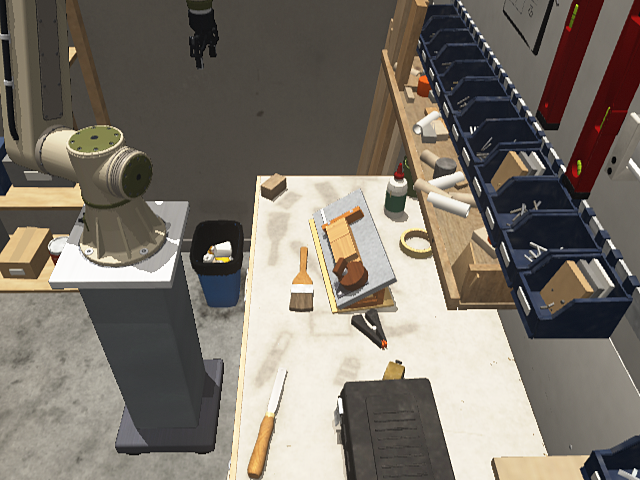

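View pics/top0.png

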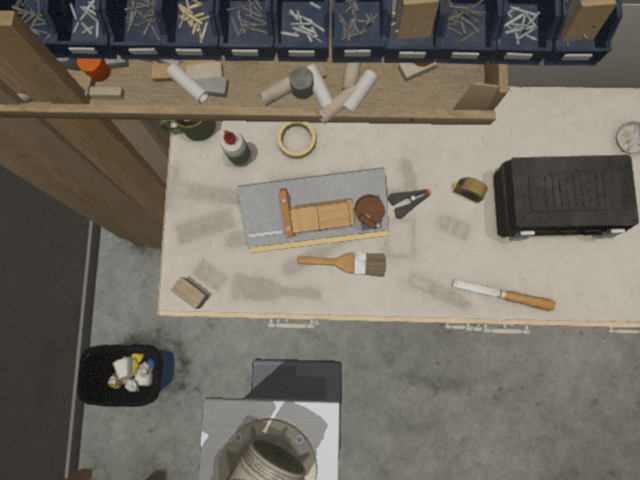

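```bash
python3 - <<'E'
import cv2
a=cv2.imread("pics/top0.png")[160:260,230:400]; cv2.imwrite("pics/top0z.png",cv2.resize(a,None,fx=4.7,fy=4.7,interpolation=cv2.INTER_CUBIC))
a=cv2.imread("pics/side0.png")[180:320,300:405]; cv2.imwrite("pics/side0z.png",cv2.resize(a,None,fx=4.2,fy=4.2,interpolation=cv2.INTER_CUBIC))
E
```

```text
(no output)
```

View pics/top0z.png

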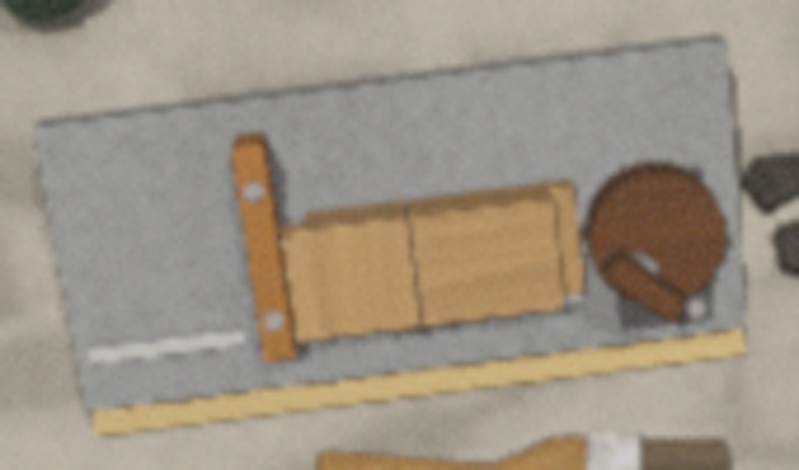

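View pics/side0z.png

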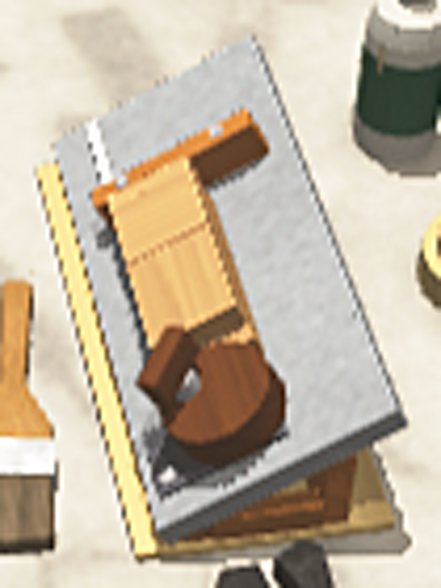

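```bash
cat > h.py <<'E'
import numpy as np, cv2
from scipy.optimize import least_squares
from scipy.spatial.transform import Rotation as R
from workcell import get_state, viewer, job, env
def load(n,):
    d=viewer.read_camera(n); return d
def proj(d,P): return cv2.projectPoints(np.asarray(P,float).reshape(-1,3),d["rvec"],d["tvec"],d["mtx"],None)[0][:,0]
def rot(psi): return R.from_euler("z",psi)*R.from_euler("y",-np.pi/6)
def w(p,P): return rot(p[3]).apply(np.asarray(P,float).reshape(-1,3)/1000)+p[:3]
TO=(230,160,4.7); SO=(300,180,4.2)
def px(z,o): z=np.asarray(z,float); return (z+.5)/o[2]-.5+np.array(o[:2])
E
cat > fit.py <<'E'
from h import *
dt,ds=load("top"),load("side")
C=[(115,112,0),(115,-228,0),(-35,-228,0),(-35,112,0)]
T=px([(37,122),(722,37),(745,330),(92,408)],TO)
S=px([(255,37),(405,415),(155,535),(50,148)],SO)
fr=lambda p:np.r_[(proj(dt,w(p,C))-T).ravel(),(proj(ds,w(p,C))-S).ravel()]
r=least_squares(fr,[.55,-.05,.06,.1],loss="soft_l1")
print(r.x); print(fr(r.x).reshape(-1,2).round(1))
np.save("p.npy",r.x)
def draw(d,o,p,name):
    x0,y0,s=o; f=d["frame"][y0:y0+int(600/s),x0:x0+int(800/s)]
    im=cv2.resize(f,None,fx=s,fy=s,interpolation=cv2.INTER_CUBIC)
    def ln(pts,c):
        q=(proj(d,w(p,pts))-np.array([x0,y0])+.5)*s-.5
        cv2.polylines(im,[np.round(q).astype(int)],True,c,1)
    ln(C,(0,0,255))
    ln([(-10,0,30),(90,0,30),(90,16,30),(-10,16,30)],(255,0,0))
    ln([(0,0,34),(56,0,34),(56,-50,34),(0,-50,34)],(0,255,0))
    ln([(0,26,5),(-8,26,5),(-8,104,5),(0,104,5)],(255,0,255))
    for y in(-171,-178): ln([(14,y,65),(14,y,41)],(0,255,255))
    cv2.imwrite(name,im)
draw(dt,TO,r.x,"pics/topfit.png"); draw(ds,SO,r.x,"pics/sidefit.png")
E
python3 fit.py
```

```text
[ 0.55558538 -0.0406029   0.04139714  0.14602439]
[[-0.9  0.5]
 [ 1.1  0.1]
 [ 0.6 -0.8]
 [-1.2  0.2]
 [-0.2  0.3]
 [-1.1  0.1]
 [ 0.6  0.2]
 [ 1.  -0.2]]
```

View pics/topfit.png

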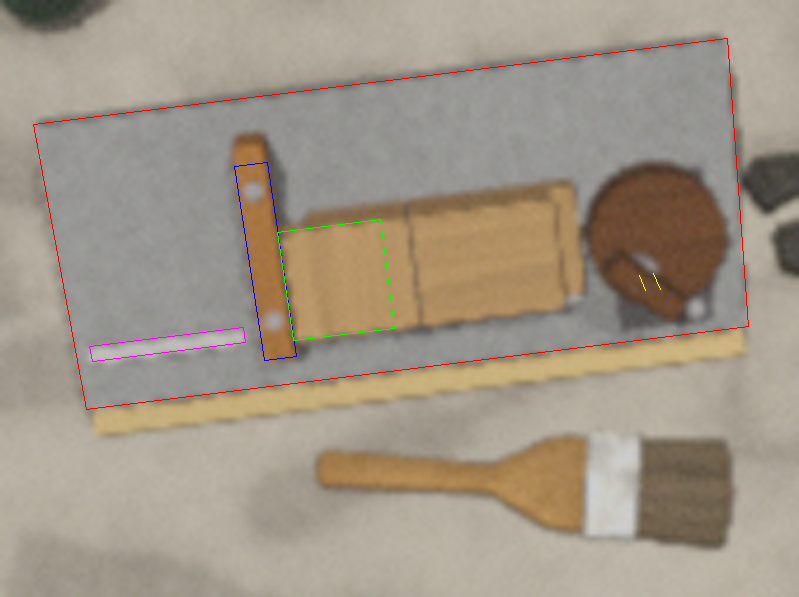

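View pics/sidefit.png

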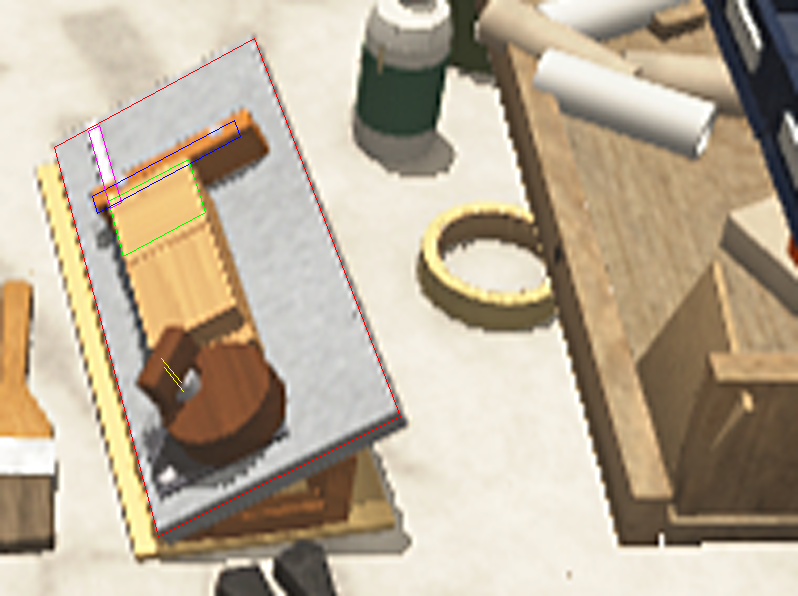

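```bash
cat > bar.py <<'E'
from h import *
import sys
p=np.load("p.npy"); yc,th=float(sys.argv[1]),np.radians(float(sys.argv[2])); 
out=[]
for n,(x0,y0,ww) in (("top",(350,190,40)),("side",(325,245,50))):
    d=load(n); s=390/ww; f=d["frame"][y0:y0+ww,x0:x0+ww]
    im=cv2.resize(f,(390,390),interpolation=cv2.INTER_CUBIC); raw=im.copy()
    for z,c in((65,(0,255,0)),(41,(255,0,0))):
        P=[]
        for a,b in((21,7),(21,-7),(-21,-7),(-21,7)):
            # bar dir at th from bed y, anticlockwise about z
            P.append((14+b*np.cos(th)-a*np.sin(th), yc+b*np.sin(th)+a*np.cos(th), z))
        q=(proj(d,w(p,P))-np.array([x0,y0])+.5)*s-.5
        cv2.polylines(im,[np.round(q).astype(int)],True,c,1)
    out.append(np.hstack([raw,im]))
cv2.imwrite("pics/"+sys.argv[3],np.vstack(out)[:780] if 0 else cv2.resize(np.vstack(out),(600,600)))
E
python3 bar.py -174.5 -45 bar0.png
```

```text
(no output)
```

View pics/bar0.png

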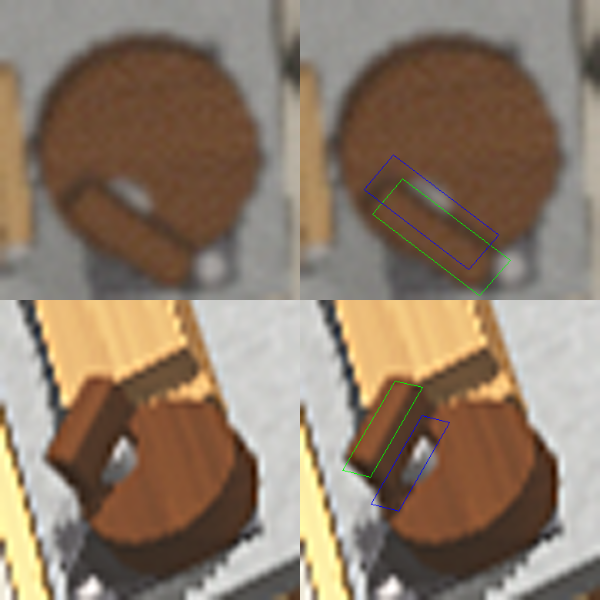

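```bash
python3 bar.py -172.5 -40 bar1.png; python3 - <<'E'
from h import *
p=np.load("p.npy"); s=get_state(); q=s["orientation"]; Rt=R.from_quat(q[[1,2,3,0]]); print(Rt.as_matrix().round(3)); print(rot(p[3]).as_matrix().round(3))
d=[a for a in dir(env) if a[0]!="_"]; print(d)
E
```

```text
[[-0.     0.32   0.947]
 [-0.     0.947 -0.32 ]
 [-1.    -0.    -0.   ]]
[[ 0.857 -0.146 -0.495]
 [ 0.126  0.989 -0.073]
 [ 0.5    0.     0.866]]
['MotionError', 'grasp_offset']
```

View pics/bar1.png

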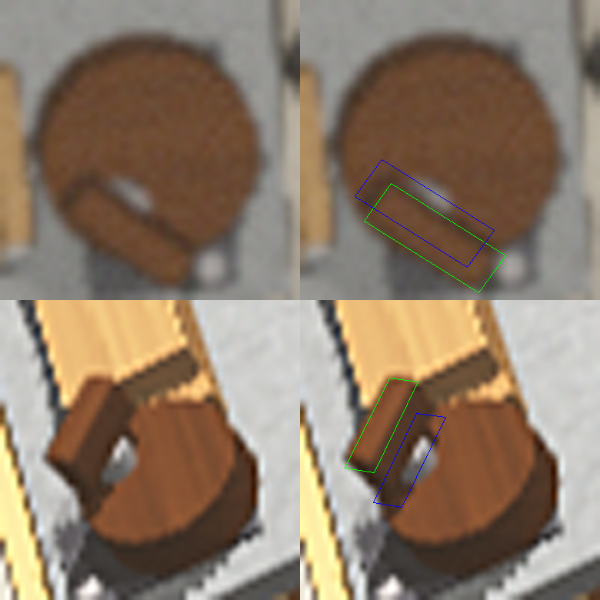

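```bash
cat >> h.py <<'E'
import os
def tool(p,phi=0):
    # tool axes in world; phi deg anticlockwise about bed z
    B=rot(p[3])*R.from_euler("z",phi,degrees=True)
    m=B.as_matrix(); return R.from_matrix(np.c_[-m[:,2],m[:,0],-m[:,1]])
def here(p):
    s=get_state(); q=s["orientation"]; Rt=R.from_quat(q[[1,2,3,0]])
    b=rot(p[3]).inv().apply(s["tcp_pos"]-p[:3])*1000
    return s,Rt,b
def plan(*segs):
    "segs: (x,y,z,phi,rows)"
    p=np.load("p.npy"); s,Rt,b=here(p)
    print("t",round(s["clock"],2),"bed",b.round(1),"tilt err",np.degrees((tool(p).inv()*Rt).as_rotvec()).round(1),"gap",round(s["finger_gap"]*1000,1),"F",s["wrist_force"].round(1),"M",s["ft_torque"].round(2))
    cur=np.zeros(6)
    for x,y,z,phi,n in segs:
        t=w(p,(x,y,z))[0]; d=Rt.inv().apply(t-s["tcp_pos"])*1000
        rv=np.degrees((Rt.inv()*tool(p,phi)).as_rotvec())
        nx=np.r_[d,rv]
        for i in range(1,n+1): print((np.round((cur+(nx-cur)*i/n)*2)/2).tolist())
        cur=nx
E
python3 -c "
from h import *
plan((28,-30,90,0,10)); print(w(np.load('p.npy'),(28,-30,90)))"
```

```text
t 0.4 bed [-149.7  633.2  305.6] tilt err [-61.5  16.5 -26.9] gap 85.6 F [0.5 0.6 0. ] M [-0.01 -0.    0.02]
[10.0, -47.0, 53.5, 6.0, -1.5, 2.5]
[19.5, -94.5, 107.0, 12.5, -3.5, 5.5]
[29.5, -141.5, 160.5, 18.5, -5.0, 8.0]
[39.0, -188.5, 214.0, 24.5, -6.5, 11.0]
[49.0, -236.0, 267.5, 30.5, -8.0, 13.5]
[59.0, -283.0, 320.5, 37.0, -10.0, 16.0]
[68.5, -330.0, 374.0, 43.0, -11.5, 19.0]
[78.5, -377.5, 427.5, 49.0, -13.0, 21.5]
[88.0, -424.5, 481.0, 55.5, -15.0, 24.0]
[98.0, -472.0, 534.5, 61.5, -16.5, 27.0]
[[ 0.53942012 -0.07330306  0.13333943]]
```

Emit:
send_rows(plan=[[8, -39, 44.5, 5, -1.5, 2], [16, -78.5, 89, 10, -3, 4.5], [24.5, -118, 133.5, 15.5, -4, 7], [32.5, -157, 178, 20.5, -5.5, 9], [41, -196.5, 222.5, 25.5, -7, 11], [49, -236, 267.5, 30.5, -8, 13.5], [57, -275, 312, 36, -9.5, 16], [65.5, -314.5, 356.5, 41, -11, 18], [73.5, -354, 401, 46, -12.5, 20.5], [81.5, -393, 445.5, 51, -13.5, 22.5]], claw=85)

```text
clock: 1.65
tcp_pos: [0.4809, 0.0279, 0.1502]
orientation: [0.664, 0.518, 0.461, -0.28]
wrist_force: [0.7, 1.1, 0.5]
finger_gap: 0.0848
```

```bash
python3 -c "
from h import *
plan((28,-31,70,0,4),(28,-31,9,0,6))"
```

```text
t 1.65 bed [ -1.   78.6 126.2] tilt err [-10.2   2.9  -4.4] gap 84.8 F [0.7 1.1 0.5] M [-0.04  0.33 -0.04]
[12.0, 3.0, 29.0, 2.5, -0.5, 1.0]
[24.5, 6.5, 58.0, 5.0, -1.5, 2.0]
[36.5, 9.5, 87.0, 7.5, -2.0, 3.5]
[49.0, 13.0, 116.0, 10.0, -3.0, 4.5]
[59.0, 13.5, 116.5, 10.0, -3.0, 4.5]
[69.0, 14.0, 117.0, 10.0, -3.0, 4.5]
[79.0, 15.0, 118.0, 10.0, -3.0, 4.5]
[89.5, 15.5, 118.5, 10.0, -3.0, 4.5]
[99.5, 16.5, 119.0, 10.0, -3.0, 4.5]
[109.5, 17.0, 119.5, 10.0, -3.0, 4.5]
```

Emit:
send_rows(plan=[[12, 3, 29, 2.5, -0.5, 1], [24.5, 6.5, 58, 5, -1.5, 2], [36.5, 9.5, 87, 7.5, -2, 3.5], [49, 13, 116, 10, -3, 4.5], [58, 13.5, 116.5, 10, -3, 4.5], [66, 14, 117, 10, -3, 4.5], [74, 15, 118, 10, -3, 4.5], [74, 15, 118, 10, -3, 4.5], [74, 15, 118, 10, -3, 4.5], [74, 15, 118, 10, -3, 4.5]])

```text
clock: 2.9
tcp_pos: [0.5623, -0.0689, 0.0942]
orientation: [0.639, 0.583, 0.398, -0.306]
wrist_force: [-1.1, -0.2, 0.0]
finger_gap: 0.0847
```

```bash
cat > look.py <<'E'
from h import *
import sys
k=sys.argv[1]; o=[]
dt,ds=load("top"),load("side")
for d,(x0,y0,ww,hh) in ((dt,(230,150,170,110)),(ds,(295,175,125,150))):
    f=d["frame"][y0:y0+hh,x0:x0+ww]; s=min(800/ww,600/hh) if 0 else (450/hh)
    o.append(cv2.resize(f,None,fx=s,fy=s,interpolation=cv2.INTER_CUBIC))
im=np.hstack([cv2.resize(o[0],(460,298)),np.zeros((298,1,3),np.uint8)])
a=np.zeros((408,800,3),np.uint8); a[:298,:460]=o[0] if 0 else cv2.resize(o[0],(460,298)); a[:,460:]=cv2.resize(o[1],(340,408))
cv2.imwrite(f"pics/look{k}.png",a)
E
python3 look.py 1; python3 -c "
from h import *
plan((28,-31,9,0,5))"
```

```text
t 3.0 bed [ 28.5 -29.2  44.4] tilt err [-0.4  0.   0. ] gap 84.7 F [-0.2  0.5 -0.3] M [-0.04  0.44 -0.05]
[7.0, -0.0, 0.5, 0.0, -0.0, -0.0]
[14.0, -0.0, 0.5, 0.0, -0.0, -0.0]
[21.5, -0.5, 1.0, 0.0, -0.0, -0.0]
[28.5, -0.5, 1.5, 0.5, -0.0, -0.0]
[35.5, -0.5, 2.0, 0.5, -0.0, -0.0]
```

View pics/look1.png

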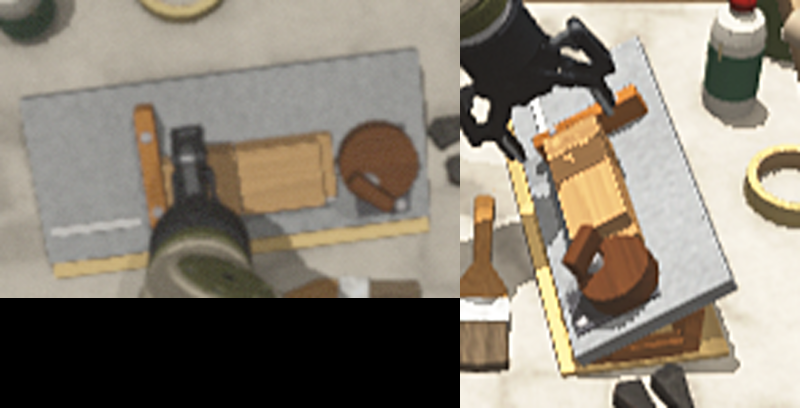

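Emit:
send_rows(plan=[[7, 0, 0.5, 0, 0, 0], [14, 0, 0.5, 0, 0, 0], [21.5, -0.5, 1, 0, 0, 0], [28.5, -0.5, 1.5, 0.5, 0, 0], [32, -0.5, 2, 0.5, 0, 0], [35.5, -0.5, 2, 0.5, 0, 0], [35.5, -0.5, 2, 0.5, 0, 0], [35.5, -0.5, 2, 0.5, 0, 0], [35.5, -0.5, 2, 0.5, 0, 0], [35.5, -0.5, 2, 0.5, 0, 0]])

```text
clock: 4.25
tcp_pos: [0.5797, -0.0686, 0.063]
orientation: [0.636, 0.586, 0.397, -0.308]
wrist_force: [0.6, -0.1, 0.3]
finger_gap: 0.0852
```

Emit:
send_rows(plan=[[0, 0, 0, 0, 0, 0], [0, 0, 0, 0, 0, 0], [0, 0, 0, 0, 0, 0], [0, 0, 0, 0, 0, 0], [0, 0, 0, 0, 0, 0], [0, 0, 0, 0, 0, 0], [0, 0, 0, 0, 0, 0], [0, 0, 0, 0, 0, 0], [0, 0, 0, 0, 0, 0], [0, 0, 0, 0, 0, 0]], claw=45, newtons=40)

```text
clock: 5.5
tcp_pos: [0.5794, -0.0686, 0.0629]
orientation: [0.636, 0.586, 0.397, -0.308]
wrist_force: [-4.5, -0.3, 5.5]
finger_gap: 0.0555
```

```bash
python3 look.py 2; python3 -c "
from h import *
plan((28,-31,9,0,5))"
```

```text
t 5.6 bed [ 27.7 -31.1   8.9] tilt err [0.1 0.  0. ] gap 55.3 F [-5.5  0.5  5.4] M [-0.09  0.72 -0.02]
[-0.0, 0.0, -0.0, -0.0, -0.0, -0.0]
[-0.0, 0.0, -0.0, -0.0, -0.0, -0.0]
[-0.0, 0.0, -0.0, -0.0, -0.0, -0.0]
[-0.0, 0.0, -0.0, -0.0, -0.0, -0.0]
[-0.0, 0.5, -0.0, -0.0, -0.0, -0.0]
```

View pics/look2.png

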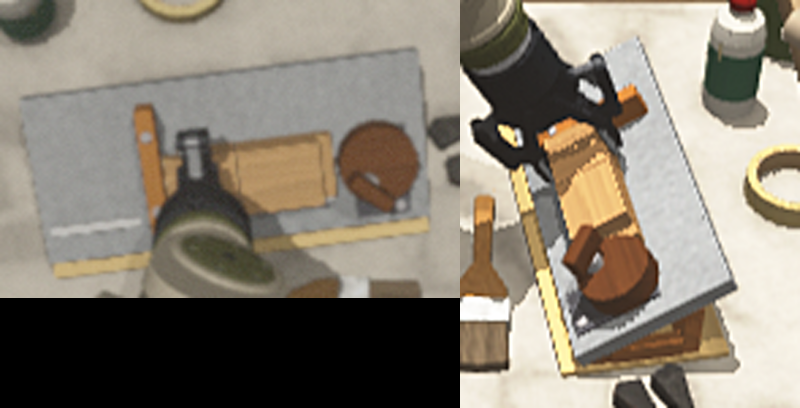

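```bash
python3 -c "
from h import *
plan((28,-31,55,0,3),(30,65,58,0,4),(30,65,20,0,3))"
```

```text
t 5.6 bed [ 27.7 -31.1   8.9] tilt err [0.1 0.  0. ] gap 55.3 F [-5.5  0.5  5.4] M [-0.09  0.72 -0.02]
[-15.5, 0.0, -0.0, -0.0, -0.0, -0.0]
[-30.5, 0.0, -0.0, -0.0, -0.0, -0.0]
[-46.0, 0.5, -0.0, -0.0, -0.0, -0.0]
[-47.0, 1.0, -24.0, -0.0, -0.0, -0.0]
[-47.5, 1.0, -48.0, -0.0, -0.0, -0.0]
[-48.5, 1.5, -72.0, -0.0, -0.0, -0.0]
[-49.0, 2.0, -96.0, -0.0, -0.0, -0.0]
[-36.5, 2.0, -96.0, -0.0, -0.0, -0.0]
[-23.5, 2.0, -96.0, -0.0, -0.0, -0.0]
[-11.0, 2.0, -96.0, -0.0, -0.0, -0.0]
```

Emit:
send_rows(plan=[[-15.5, 0, 0, 0, 0, 0], [-31, 0, 0, 0, 0, 0], [-46, 0.5, 0, 0, 0, 0], [-48, 1, -24, 0, 0, 0], [-48, 1.5, -48, 0, 0, 0], [-48, 2, -72, 0, 0, 0], [-48, 2, -96, 0, 0, 0], [-36, 2, -96, 0, 0, 0], [-23, 2, -96, 0, 0, 0], [-11, 2, -96, 0, 0, 0]])

```text
clock: 6.85
tcp_pos: [0.5624, 0.0253, 0.0722]
orientation: [0.636, 0.586, 0.397, -0.309]
wrist_force: [0.1, -0.4, -0.9]
finger_gap: 0.0554
```

```bash
python3 look.py 3; python3 -c "
from h import *
plan((29.5,65,8.5,0,5))"
```

```text
t 6.95 bed [28.6 64.4 18.1] tilt err [ 0.2  0.1 -0.2] gap 55.5 F [-0.5 -0.2 -1.1] M [-0.06  0.63  0.04]
[2.0, 0.0, -0.0, -0.0, -0.0, 0.0]
[4.0, 0.5, -0.0, -0.0, -0.0, 0.0]
[6.0, 0.5, -0.5, -0.0, -0.0, 0.0]
[7.5, 1.0, -0.5, -0.0, -0.0, 0.0]
[9.5, 1.0, -0.5, -0.0, -0.0, 0.0]
```

View pics/look3.png

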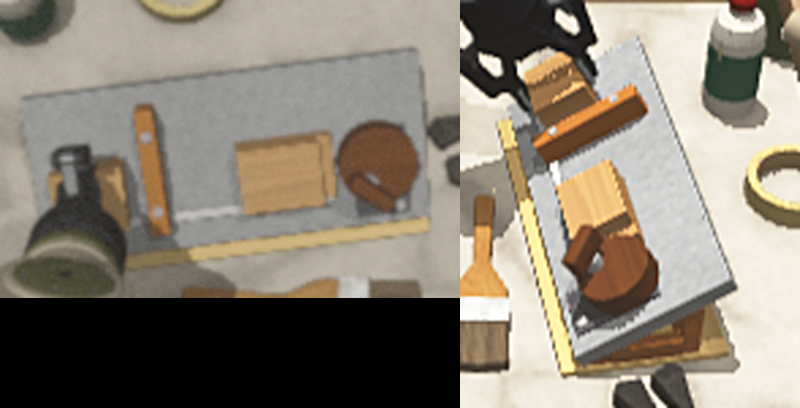

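Emit:
send_rows(plan=[[2, 0, 0, 0, 0, 0], [4, 0.5, 0, 0, 0, 0], [6, 0.5, -0.5, 0, 0, 0], [7.5, 1, -0.5, 0, 0, 0], [8.5, 1, -0.5, 0, 0, 0], [9, 1, -0.5, 0, 0, 0], [9.5, 1, -0.5, 0, 0, 0], [9.5, 1, -0.5, 0, 0, 0], [9.5, 1, -0.5, 0, 0, 0], [9.5, 1, -0.5, 0, 0, 0]])

```text
clock: 8.2
tcp_pos: [0.5675, 0.0272, 0.0657]
orientation: [0.636, 0.586, 0.397, -0.308]
wrist_force: [0.3, -0.3, -1.8]
finger_gap: 0.0551
```

```bash
python3 -c "
from h import *
plan((29.5,65,8.5,0,1))"
```

```text
t 8.2 bed [30.9 65.4 10.3] tilt err [0.1 0.  0. ] gap 55.1 F [ 0.3 -0.3 -1.8] M [-0.09  0.54  0.01]
[2.0, -1.5, 0.5, -0.0, -0.0, -0.0]
```

Emit:
send_rows(plan=[[0.5, -1, 0, 0, 0, 0], [1, -1.5, 0, 0, 0, 0], [1.5, -1.5, 0, 0, 0, 0], [1.5, -1.5, 0, 0, 0, 0], [1.5, -1.5, 0, 0, 0, 0], [1.5, -1.5, 0, 0, 0, 0], [1.5, -1.5, 0, 0, 0, 0], [1.5, -1.5, 0, 0, 0, 0], [1.5, -1.5, 0, 0, 0, 0], [1.5, -1.5, 0, 0, 0, 0]])

```text
clock: 9.45
tcp_pos: [0.5666, 0.0272, 0.0638]
orientation: [0.636, 0.586, 0.397, -0.308]
wrist_force: [-5.2, -0.3, 5.0]
finger_gap: 0.0554
```

```bash
python3 -c "
from h import *
plan((29.5,65,8.5,0,1))"
```

```text
t 9.45 bed [29.2 65.4  9. ] tilt err [ 0.1  0.  -0. ] gap 55.4 F [-5.2 -0.3  5. ] M [-0.07  0.82  0.03]
[0.5, 0.5, 0.5, -0.0, -0.0, 0.0]
```

Emit:
send_rows(plan=[[0, 0, 0, 0, 0, 0], [0, 0, 0, 0, 0, 0], [0, 0, 0, 0, 0, 0], [0, 0, 0, 0, 0, 0], [0, 0, 0, 0, 0, 0], [-5, 0, 0, 0, 0, 0], [-15, 0, 0, 0, 0, 0], [-30, 0, 0, 0, 0, 0], [-46, 0, 0, 0, 0, 0], [-62, 0, 0, 0, 0, 0]], claw=85)

```text
clock: 10.7
tcp_pos: [0.5358, 0.0225, 0.1185]
orientation: [0.636, 0.586, 0.397, -0.308]
wrist_force: [0.3, -0.0, -0.3]
finger_gap: 0.0848
```

```bash
python3 look.py 4; python3 -c "
from h import *
plan((28,-104,70,0,6),(28,-104,35,0,4))"
```

```text
t 10.8 bed [30.8 65.1 72.5] tilt err [ 0.1 -0.   0.2] gap 85.2 F [ 0.7 -1.2  0.2] M [-0.07  0.4  -0.02]
[0.5, -0.5, 28.0, -0.0, 0.0, -0.0]
[1.0, -1.0, 56.5, -0.0, 0.0, -0.0]
[1.5, -1.5, 84.5, -0.0, 0.0, -0.0]
[1.5, -1.5, 112.5, -0.0, 0.0, -0.0]
[2.0, -2.0, 141.0, -0.0, 0.0, -0.0]
[2.5, -2.5, 169.0, -0.0, 0.0, -0.0]
[11.5, -2.5, 169.0, -0.0, 0.0, -0.0]
[20.0, -2.5, 169.0, -0.0, 0.0, -0.0]
[29.0, -2.5, 169.0, -0.0, 0.0, -0.0]
[37.5, -2.5, 169.0, -0.0, 0.0, -0.0]
```

View pics/look4.png

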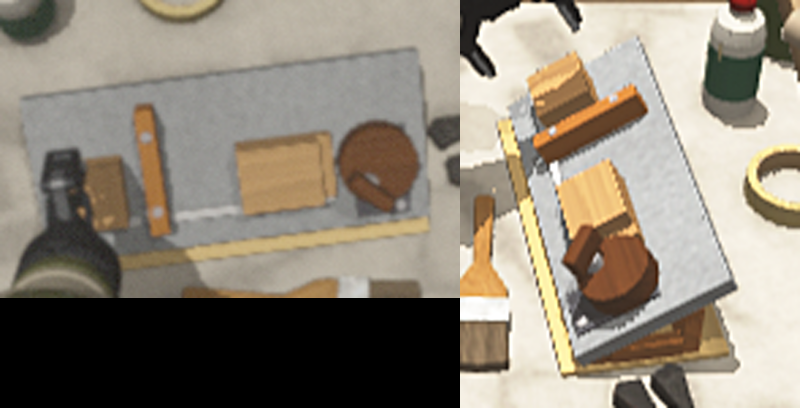

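Emit:
send_rows(plan=[[0.5, -0.5, 28, 0, 0, 0], [1, -1, 56, 0, 0, 0], [1.5, -1.5, 84, 0, 0, 0], [1.5, -2, 112, 0, 0, 0], [2, -2.5, 140, 0, 0, 0], [2.5, -2.5, 165, 0, 0, 0], [11, -2.5, 165, 0, 0, 0], [20, -2.5, 165, 0, 0, 0], [26, -2.5, 165, 0, 0, 0], [26, -2.5, 165, 0, 0, 0]])

```text
clock: 12.05
tcp_pos: [0.5703, -0.1378, 0.0923]
orientation: [0.635, 0.585, 0.398, -0.308]
wrist_force: [-0.4, 0.2, 0.3]
finger_gap: 0.0847
```

```bash
python3 look.py 5; python3 -c "
from h import *
plan((28,-100,9,0,6))"
```

```text
t 12.15 bed [ 26.6 -98.9  44.5] tilt err [ 0.1  0.1 -0. ] gap 85.2 F [0.1 0.8 0.2] M [-0.    0.37  0.04]
[6.0, 0.0, 0.0, -0.0, -0.0, 0.0]
[12.0, 0.5, 0.5, -0.0, -0.0, 0.0]
[17.5, 0.5, 0.5, -0.0, -0.0, 0.0]
[23.5, 1.0, 1.0, -0.0, -0.0, 0.0]
[29.5, 1.0, 1.0, -0.0, -0.0, 0.0]
[35.5, 1.5, 1.0, -0.0, -0.0, 0.0]
```

View pics/look5.png

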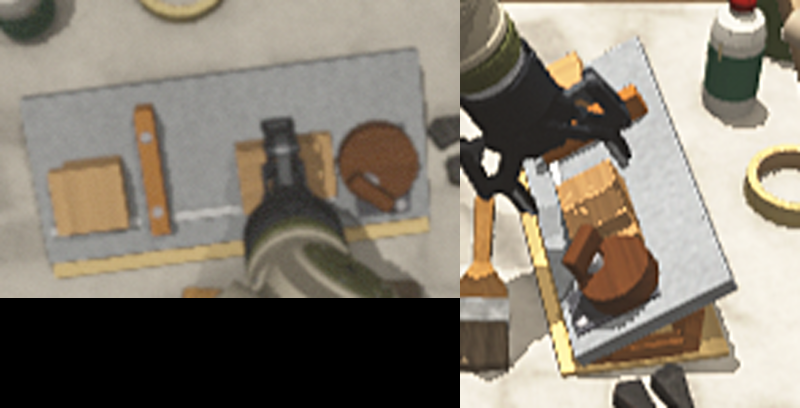

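Emit:
send_rows(plan=[[6, 0, 0, 0, 0, 0], [12, 0.5, 0.5, 0, 0, 0], [18, 0.5, 0.5, 0, 0, 0], [24, 1, 1, 0, 0, 0], [30, 1, 1, 0, 0, 0], [33, 1.5, 1, 0, 0, 0], [35, 1.5, 1, 0, 0, 0], [35, 1.5, 1, 0, 0, 0], [35, 1.5, 1, 0, 0, 0], [35, 1.5, 1, 0, 0, 0]])

```text
clock: 13.4
tcp_pos: [0.5896, -0.1374, 0.064]
orientation: [0.636, 0.586, 0.397, -0.308]
wrist_force: [-0.8, -0.9, 0.3]
finger_gap: 0.0848
```

Emit:
send_rows(plan=[[0, 0, 0, 0, 0, 0], [0, 0, 0, 0, 0, 0], [0, 0, 0, 0, 0, 0], [0, 0, 0, 0, 0, 0], [0, 0, 0, 0, 0, 0], [0, 0, 0, 0, 0, 0], [0, 0, 0, 0, 0, 0], [0, 0, 0, 0, 0, 0], [0, 0, 0, 0, 0, 0], [0, 0, 0, 0, 0, 0]], claw=45, newtons=40)

```text
clock: 14.65
tcp_pos: [0.5893, -0.1374, 0.0639]
orientation: [0.636, 0.586, 0.397, -0.308]
wrist_force: [-4.9, -0.1, 7.0]
finger_gap: 0.0554
```

```bash
python3 -c "
from h import *
plan((28.5,-99.5,15,0,2),(28.5,-42,16,0,6),(28.5,-38,10,0,2))"
```

```text
t 14.65 bed [  28.  -100.7    9.9] tilt err [ 0.1  0.  -0. ] gap 55.4 F [-4.9 -0.1  7. ] M [-0.05  0.84  0.1 ]
[-2.5, 0.5, -0.5, -0.0, -0.0, 0.0]
[-5.0, 0.5, -1.0, -0.0, -0.0, 0.0]
[-5.5, 0.5, -11.0, -0.0, -0.0, 0.0]
[-5.5, 0.5, -20.5, -0.0, -0.0, 0.0]
[-5.5, 0.5, -30.0, -0.0, -0.0, 0.0]
[-6.0, 0.5, -39.5, -0.0, -0.0, 0.0]
[-6.0, 0.5, -49.0, -0.0, -0.0, 0.0]
[-6.0, 0.5, -58.5, -0.0, -0.0, 0.0]
[-3.0, 0.5, -60.5, -0.0, -0.0, 0.0]
[-0.0, 0.5, -62.5, -0.0, -0.0, 0.0]
```

Emit:
send_rows(plan=[[-3, 0.5, 0, 0, 0, 0], [-6, 0.5, 0, 0, 0, 0], [-6, 0.5, -11, 0, 0, 0], [-6, 0.5, -22, 0, 0, 0], [-6, 0.5, -33, 0, 0, 0], [-6, 0.5, -44, 0, 0, 0], [-6, 0.5, -53, 0, 0, 0], [-6, 0.5, -57, 0, 0, 0], [-6, 0.5, -58, 0, 0, 0], [-6, 0.5, -58, 0, 0, 0]])

```text
clock: 15.9
tcp_pos: [0.5788, -0.0805, 0.0694]
orientation: [0.636, 0.586, 0.397, -0.308]
wrist_force: [0.2, -0.6, -1.5]
finger_gap: 0.0555
```

```bash
python3 look.py 6; python3 -c "
from h import *
plan((28,-38.5,10,0,4))"
```

```text
t 16.0 bed [ 28.8 -43.   15.7] tilt err [0.1 0.  0. ] gap 55.3 F [-0.4 -0.5 -1.6] M [-0.06  0.58  0.03]
[1.5, -0.0, -1.0, -0.0, -0.0, -0.0]
[3.0, -0.5, -2.5, -0.0, -0.0, -0.0]
[4.5, -0.5, -3.5, -0.0, -0.0, -0.0]
[5.5, -1.0, -4.5, -0.0, -0.0, -0.0]
```

View pics/look6.png

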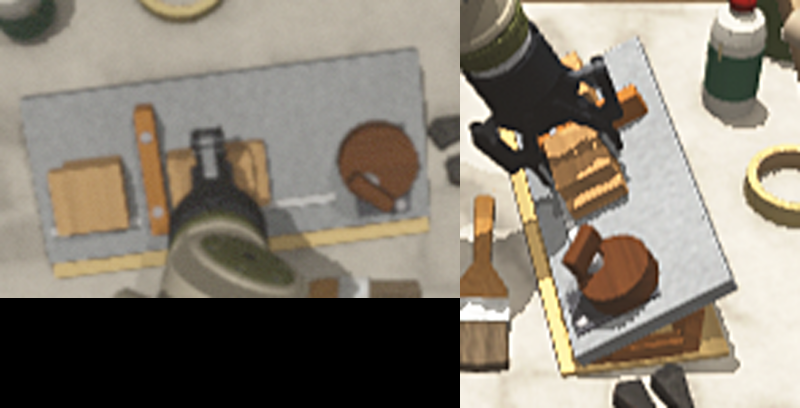

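Emit:
send_rows(plan=[[0, 0, -1, 0, 0, 0], [0, 0, -2, 0, 0, 0], [0, 0, -3, 0, 0, 0], [0, 0, -4, 0, 0, 0], [0, 0, -5, 0, 0, 0], [0, 0, -5, 0, 0, 0], [0, 0, -5, 0, 0, 0], [0, 0, -5, 0, 0, 0], [0, 0, -5, 0, 0, 0], [0, 0, -5, 0, 0, 0]])

```text
clock: 17.25
tcp_pos: [0.5779, -0.0754, 0.0693]
orientation: [0.636, 0.586, 0.397, -0.308]
wrist_force: [-0.1, 0.1, -1.6]
finger_gap: 0.0556
```

```bash
python3 -c "
from h import *
plan((28,-38.5,9.5,0,4))"
```

```text
t 17.25 bed [ 28.7 -37.7  15.7] tilt err [0.1 0.  0. ] gap 55.6 F [-0.1  0.1 -1.6] M [-0.06  0.57  0.07]
[1.5, -0.0, 0.0, -0.0, -0.0, -0.0]
[3.0, -0.5, 0.5, -0.0, -0.0, -0.0]
[4.5, -0.5, 0.5, -0.0, -0.0, -0.0]
[6.0, -0.5, 1.0, -0.0, -0.0, -0.0]
```

No contact yet; continue a couple of mm.

Emit:
send_rows(plan=[[0, 0, -0.5, 0, 0, 0], [0, 0, -1, 0, 0, 0], [0, 0, -1.5, 0, 0, 0], [0, 0, -2, 0, 0, 0], [0, 0, -2.5, 0, 0, 0], [0, 0, -2.5, 0, 0, 0], [0, 0, -2.5, 0, 0, 0], [1, 0, -2.5, 0, 0, 0], [2, 0, -2.5, 0, 0, 0], [3, 0, -2.5, 0, 0, 0]])

```text
clock: 18.5
tcp_pos: [0.5798, -0.074, 0.0675]
orientation: [0.637, 0.585, 0.396, -0.309]
wrist_force: [-1.6, -5.2, 1.7]
finger_gap: 0.055
```

```bash
python3 look.py 7; python3 -c "
from h import *
plan((28,-38.5,9.5,0,4))"
```

```text
t 18.6 bed [ 29.5 -36.5  13. ] tilt err [ 0.1 -0.1  0.1] gap 55.5 F [-0.5 -5.8  0.2] M [-0.99  0.61 -0.31]
[1.0, -0.5, 0.5, -0.0, 0.0, -0.0]
[1.5, -1.0, 1.0, -0.0, 0.0, -0.0]
[2.5, -1.0, 1.5, -0.0, 0.0, -0.0]
[3.5, -1.5, 2.0, -0.0, 0.0, -0.0]
```

View pics/look7.png

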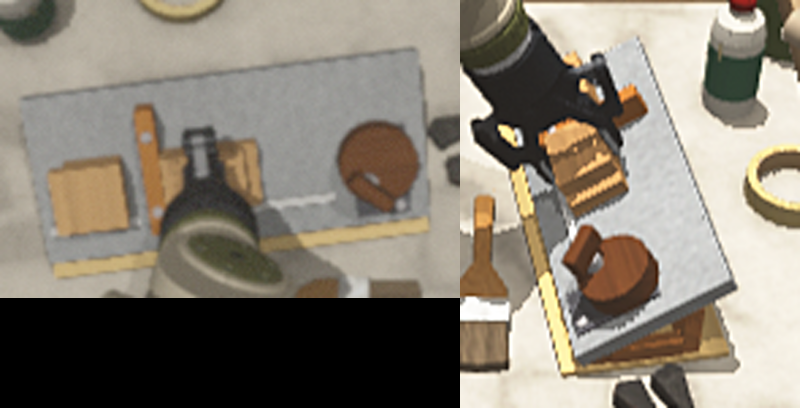

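Emit:
send_rows(plan=[[1, -0.5, 0, 0, 0, 0], [2, -1, 0.5, 0, 0, 0], [3, -1, 0.5, 0, 0, 0], [3.5, -1, 0.5, 0, 0, 0], [3.5, -1, 0.5, 0, 0, 0], [3.5, -1, 0.5, 0, 0, 0], [3.5, -1, 0.5, 0, 0, 0], [3.5, -1, 0.5, 0, 0, 0], [3.5, -1, 0.5, 0, 0, 0], [3.5, -1, 0.5, 0, 0, 0]])

```text
clock: 19.85
tcp_pos: [0.5807, -0.0738, 0.0644]
orientation: [0.637, 0.586, 0.396, -0.308]
wrist_force: [-4.8, -5.6, 9.7]
finger_gap: 0.0556
```

```bash
python3 -c "
from h import *
plan((28,-38.5,9.5,0,4))"
```

```text
t 19.85 bed [ 28.8 -36.5   9.9] tilt err [ 0.1 -0.1  0.1] gap 55.6 F [-4.8 -5.6  9.7] M [-0.83  0.74 -0.29]
[0.0, -0.0, 0.5, -0.0, 0.0, -0.0]
[0.0, -0.5, 1.0, -0.0, 0.0, -0.0]
[0.5, -0.5, 1.5, -0.0, 0.0, -0.0]
[0.5, -1.0, 2.0, -0.0, 0.0, -0.0]
```

Emit:
send_rows(plan=[[0, 0, 0, 0, 0, 0], [0, 0, 0, 0, 0, 0], [0, 0, 0, 0, 0, 0], [0, 0, 0, 0, 0, 0], [0, 0, 0, 0, 0, 0], [-5, 0, 0, 0, 0, 0], [-15, 0, 0, 0, 0, 0], [-30, 0, 0, 0, 0, 0], [-46, 0, 0, 0, 0, 0], [-62, 0, 0, 0, 0, 0]], claw=85)

```text
clock: 21.1
tcp_pos: [0.5489, -0.0777, 0.1181]
orientation: [0.636, 0.586, 0.397, -0.308]
wrist_force: [0.1, -0.5, 0.5]
finger_gap: 0.0851
```

```bash
python3 look.py 8; python3 -c "
from h import *
plan((28.5,65,70,0,4),(28.5,65,44,0,3))"
```

```text
t 21.2 bed [ 29.2 -36.3  73. ] tilt err [ 0.1 -0.1  0.2] gap 85.3 F [ 0.6 -0.3  0.7] M [-0.13  0.42 -0.03]
[0.5, -0.0, -25.5, -0.0, 0.0, -0.0]
[1.5, -0.5, -50.5, -0.0, 0.0, -0.0]
[2.0, -0.5, -76.0, -0.0, 0.0, -0.0]
[3.0, -1.0, -101.5, -0.0, 0.0, -0.0]
[11.5, -1.0, -101.5, -0.0, 0.0, -0.0]
[20.0, -1.0, -101.5, -0.0, 0.0, -0.0]
[29.0, -1.0, -101.5, -0.0, 0.0, -0.0]
```

View pics/look8.png

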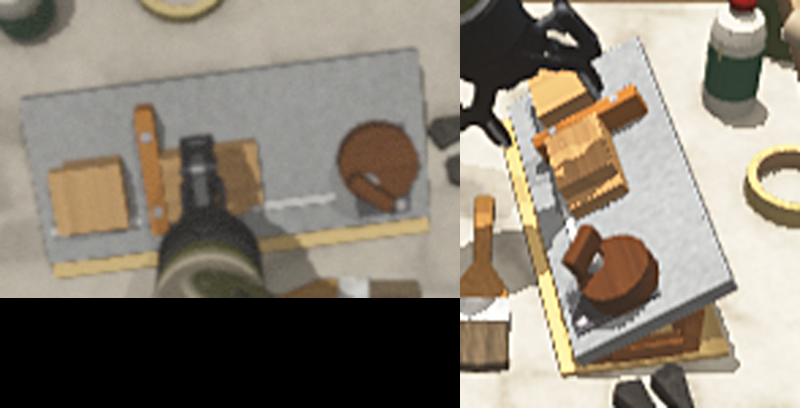

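Emit:
send_rows(plan=[[0, 0, -25.5, 0, 0, 0], [0.5, -0.5, -51, 0, 0, 0], [1, -0.5, -76, 0, 0, 0], [2, -0.5, -95, 0, 0, 0], [6, -0.5, -101.5, 0, 0, 0], [14, -0.5, -101.5, 0, 0, 0], [24, -0.5, -101.5, 0, 0, 0], [30, -0.5, -101.5, 0, 0, 0], [30, -0.5, -101.5, 0, 0, 0], [30, -0.5, -101.5, 0, 0, 0]])

```text
clock: 22.45
tcp_pos: [0.5491, 0.0248, 0.0906]
orientation: [0.636, 0.586, 0.397, -0.308]
wrist_force: [-0.2, 0.7, -0.5]
finger_gap: 0.085
```

```bash
python3 look.py 9; python3 -c "
from h import *
plan((28.5,65,9.5,0,5))"
```

```text
t 22.55 bed [27.6 65.7 41.4] tilt err [0.1 0.  0. ] gap 85.0 F [-0.1  1.   0.2] M [-0.03  0.46 -0.02]
[6.5, 0.0, 0.0, -0.0, -0.0, -0.0]
[13.0, 0.5, 0.5, -0.0, -0.0, -0.0]
[19.0, 0.5, 0.5, -0.0, -0.0, -0.0]
[25.5, 0.5, 0.5, -0.0, -0.0, -0.0]
[32.0, 1.0, 0.5, -0.0, -0.0, -0.0]
```

View pics/look9.png

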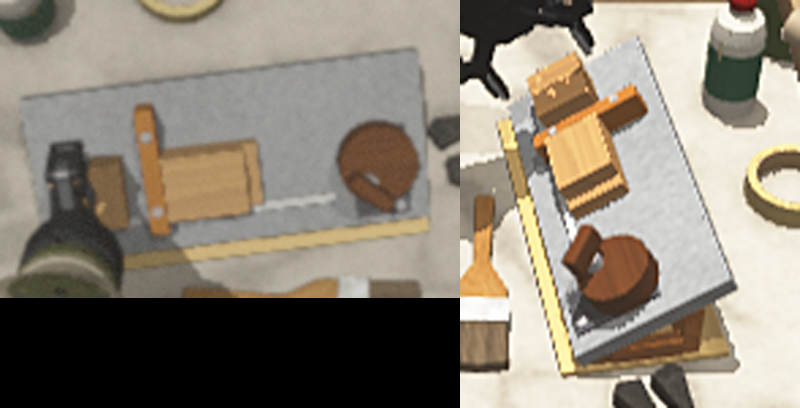

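Wide block stands square against the fence. Now the narrow block.

Emit:
send_rows(plan=[[6, 0, 0, 0, 0, 0], [12, 0.5, 0.5, 0, 0, 0], [19, 0.5, 0.5, 0, 0, 0], [25, 0.5, 0.5, 0, 0, 0], [30, 1, 0.5, 0, 0, 0], [32, 1, 0.5, 0, 0, 0], [32, 1, 0.5, 0, 0, 0], [32, 1, 0.5, 0, 0, 0], [32, 1, 0.5, 0, 0, 0], [32, 1, 0.5, 0, 0, 0]])

```text
clock: 23.8
tcp_pos: [0.5659, 0.027, 0.0638]
orientation: [0.636, 0.586, 0.397, -0.308]
wrist_force: [0.1, -0.3, -0.3]
finger_gap: 0.0848
```

Emit:
send_rows(plan=[[0, 0, 0, 0, 0, 0], [0, 0, 0, 0, 0, 0], [0, 0, 0, 0, 0, 0], [0, 0, 0, 0, 0, 0], [0, 0, 0, 0, 0, 0], [0, 0, 0, 0, 0, 0], [0, 0, 0, 0, 0, 0], [0, 0, 0, 0, 0, 0], [0, 0, 0, 0, 0, 0], [0, 0, 0, 0, 0, 0]], claw=45, newtons=40)

```text
clock: 25.05
tcp_pos: [0.5658, 0.027, 0.0638]
orientation: [0.636, 0.586, 0.397, -0.308]
wrist_force: [-4.5, -0.3, 5.5]
finger_gap: 0.0553
```

```bash
python3 -c "
from h import *
plan((28.5,65,62,0,3),(28.5,-106,62,0,5))"
```

```text
t 25.05 bed [28.5 65.4  9.4] tilt err [0.1 0.  0. ] gap 55.3 F [-4.5 -0.3  5.5] M [-0.07  0.59 -0.  ]
[-17.5, 0.0, 0.0, -0.0, -0.0, -0.0]
[-35.0, 0.0, 0.0, -0.0, -0.0, -0.0]
[-52.5, 0.0, 0.5, -0.0, -0.0, -0.0]
[-52.5, 0.0, 34.5, -0.0, -0.0, -0.0]
[-52.5, 0.0, 69.0, -0.0, -0.0, -0.0]
[-52.5, 0.0, 103.0, -0.0, -0.0, -0.0]
[-52.5, 0.5, 137.0, -0.0, -0.0, -0.0]
[-52.5, 0.5, 171.5, -0.0, -0.0, -0.0]
```

Emit:
send_rows(plan=[[-18, 0, 0, 0, 0, 0], [-36, 0, 0, 0, 0, 0], [-53, 0, 0, 0, 0, 0], [-53, 0, 34, 0, 0, 0], [-53, 0, 68, 0, 0, 0], [-53, 0, 102, 0, 0, 0], [-53, 0.5, 136, 0, 0, 0], [-53, 0.5, 171, 0, 0, 0], [-40, 0.5, 171, 0, 0, 0], [-27, 0.5, 171, 0, 0, 0]])

```text
clock: 26.3
tcp_pos: [0.5772, -0.1437, 0.0856]
orientation: [0.635, 0.586, 0.398, -0.308]
wrist_force: [0.1, 0.9, -2.3]
finger_gap: 0.0552
```

```bash
python3 look.py 10; python3 -c "
from h import *
plan((28.5,-105,13,0,5))"
```

```text
t 26.4 bed [  26.5 -103.6   34.3] tilt err [ 0.1  0.2 -0.2] gap 55.4 F [-0.5 -0.6 -2.3] M [-0.04  0.56  0.02]
[4.5, 0.5, 0.5, -0.0, -0.0, 0.0]
[8.5, 1.0, 0.5, -0.0, -0.0, 0.0]
[13.0, 1.5, 1.0, -0.0, -0.0, 0.0]
[17.0, 1.5, 1.0, -0.0, -0.0, 0.0]
[21.5, 2.0, 1.5, -0.0, -0.0, 0.0]
```

View pics/look10.png

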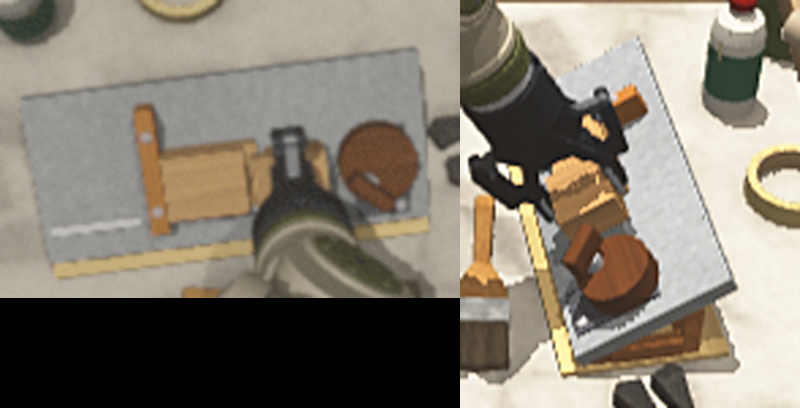

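Emit:
send_rows(plan=[[5, 0, 0, 0, 0, 0], [10, 0, 0, 0, 0, 0], [15, 0, 0, 0, 0, 0], [19, 0, 0, 0, 0, 0], [22, 0, 0, 0, 0, 0], [23, 0, 0, 0, 0, 0], [23, 0, 0, 0, 0, 0], [23, 0, 0, 0, 0, 0], [23, 0, 0, 0, 0, 0], [23, 0, 0, 0, 0, 0]])

```text
clock: 27.65
tcp_pos: [0.589, -0.1425, 0.0672]
orientation: [0.636, 0.586, 0.397, -0.308]
wrist_force: [-0.4, 0.0, -1.5]
finger_gap: 0.0553
```

```bash
python3 look.py 11; python3 -c "
from h import *
plan((28.5,-101,9.5,0,5))"
```

```text
t 27.75 bed [  28.6 -105.6   13.2] tilt err [0.1 0.  0. ] gap 55.4 F [-0.7  0.6 -1.8] M [-0.03  0.51  0.02]
[0.5, -0.0, -1.0, -0.0, -0.0, -0.0]
[1.5, -0.0, -2.0, -0.0, -0.0, -0.0]
[2.0, -0.0, -3.0, -0.0, -0.0, -0.0]
[3.0, -0.0, -3.5, -0.0, -0.0, -0.0]
[3.5, -0.0, -4.5, -0.0, -0.0, -0.0]
```

View pics/look11.png

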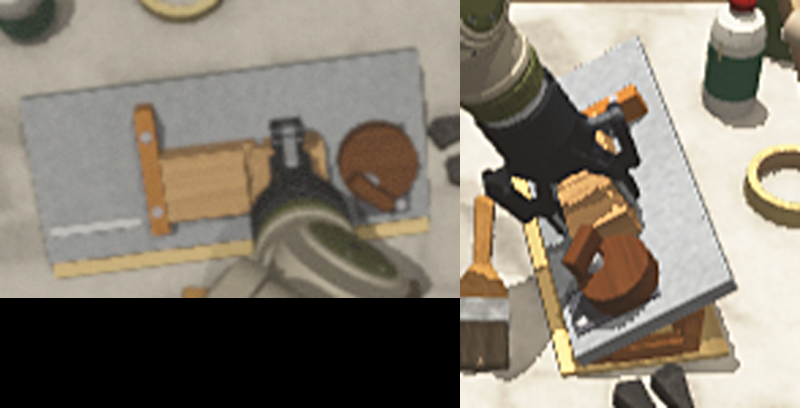

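Emit:
send_rows(plan=[[1, 0, -0.5, 0, 0, 0], [2, 0, -1, 0, 0, 0], [2, 0, -1.5, 0, 0, 0], [2, 0, -2, 0, 0, 0], [2, 0, -2.5, 0, 0, 0], [2, 0, -3, 0, 0, 0], [2, 0, -3.5, 0, 0, 0], [2, 0, -3.5, 0, 0, 0], [2, 0, -3.5, 0, 0, 0], [2, 0, -3.5, 0, 0, 0]])

```text
clock: 29.0
tcp_pos: [0.5895, -0.1389, 0.0654]
orientation: [0.636, 0.586, 0.397, -0.308]
wrist_force: [0.2, -0.8, -1.5]
finger_gap: 0.0553
```

```bash
python3 -c "
from h import *
plan((28.5,-101,9.5,0,5))"
```

```text
t 29.0 bed [  28.6 -102.1   11.1] tilt err [0.1 0.  0. ] gap 55.3 F [ 0.2 -0.8 -1.5] M [-0.06  0.51  0.01]
[0.5, -0.0, -0.0, -0.0, -0.0, -0.0]
[0.5, -0.0, -0.5, -0.0, -0.0, -0.0]
[1.0, -0.0, -0.5, -0.0, -0.0, -0.0]
[1.5, -0.0, -1.0, -0.0, -0.0, -0.0]
[1.5, -0.0, -1.0, -0.0, -0.0, -0.0]
```

Emit:
send_rows(plan=[[0, 0, -0.5, 0, 0, 0], [0, 0, -1, 0, 0, 0], [0, 0, -1.5, 0, 0, 0], [0, 0, -2, 0, 0, 0], [0, 0, -2, 0, 0, 0], [0.5, 0, -2, 0, 0, 0], [1, 0, -2, 0, 0, 0], [1.5, -0.5, -2, 0, 0, 0], [2, -0.5, -2, 0, 0, 0], [2, -0.5, -2, 0, 0, 0]])

```text
clock: 30.25
tcp_pos: [0.5897, -0.1369, 0.0635]
orientation: [0.636, 0.586, 0.397, -0.308]
wrist_force: [-3.1, -0.7, 1.5]
finger_gap: 0.0552
```

```bash
python3 -c "
from h import *
plan((28.5,-101,9.5,0,1))"; python3 look.py 12
```

```text
t 30.25 bed [  28.2 -100.2    9.3] tilt err [0.1 0.  0. ] gap 55.2 F [-3.1 -0.7  1.5] M [-0.19  0.63 -0.01]
[-0.0, 0.5, 1.0, -0.0, -0.0, -0.0]
```

View pics/look12.png

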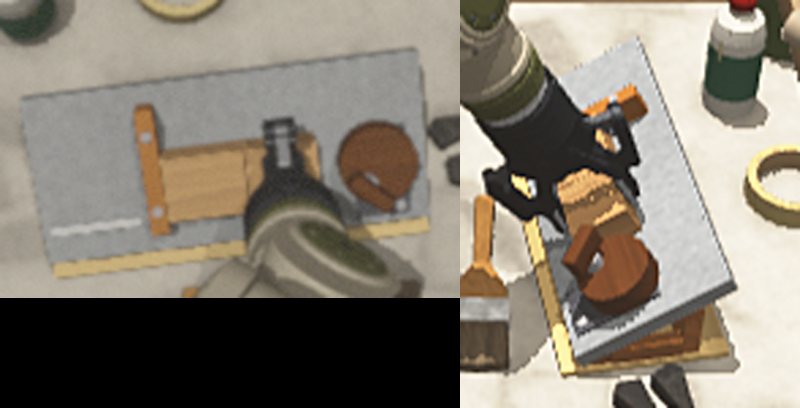

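Emit:
send_rows(plan=[[0, 0, 0, 0, 0, 0], [0, 0, 0, 0, 0, 0], [0, 0, 0, 0, 0, 0], [0, 0, 0, 0, 0, 0], [0, 0, 0, 0, 0, 0], [-5, 0, 0, 0, 0, 0], [-15, 0, 0, 0, 0, 0], [-30, 0, 0, 0, 0, 0], [-46, 0, 0, 0, 0, 0], [-66, 0, 0, 0, 0, 0]], claw=80)

```text
clock: 31.6
tcp_pos: [0.5565, -0.1417, 0.1218]
orientation: [0.636, 0.586, 0.397, -0.308]
wrist_force: [0.4, -0.4, 0.3]
finger_gap: 0.0798
```

```bash
python3 -c "
from h import *
plan((14,-173,80,-40,6))"
```

```text
t 31.6 bed [  28.2 -100.2   76.5] tilt err [0.1 0.  0. ] gap 79.8 F [ 0.4 -0.4  0.3] M [-0.06  0.45 -0.02]
[-0.5, -2.5, 12.0, 6.5, -0.0, -0.0]
[-1.0, -4.5, 24.5, 13.5, -0.0, -0.0]
[-2.0, -7.0, 36.5, 20.0, -0.0, -0.0]
[-2.5, -9.5, 48.5, 26.5, -0.0, -0.0]
[-3.0, -11.5, 60.5, 33.0, -0.0, -0.0]
[-3.5, -14.0, 73.0, 40.0, -0.0, -0.0]
```

Emit:
send_rows(plan=[[-0.5, -2.5, 12, 6.5, 0, 0], [-1, -4.5, 24.5, 13.5, 0, 0], [-1, -7, 36.5, 20, 0, 0], [-1, -9.5, 48.5, 26.5, 0, 0], [-1, -11.5, 60.5, 33, 0, 0], [-1, -14, 73, 40, 0, 0], [-1, -14, 73, 40, 0, 0], [-1, -14, 73, 40, 0, 0], [-1, -14, 73, 40, 0, 0], [-1, -14, 73, 40, 0, 0]], claw=45)

```text
clock: 32.85
tcp_pos: [0.5551, -0.2152, 0.1143]
orientation: [0.398, 0.768, 0.268, -0.425]
wrist_force: [-0.0, 0.0, 0.3]
finger_gap: 0.0454
```

```bash
python3 look.py 13; python3 -c "
from h import *
plan((14,-173,38,-40,6))
p=np.load('p.npy')
for n in('top','side'): print(proj(load(n),w(p,[(14,-173,65),(14,-173,77)])))"
```

```text
t 32.95 bed [  14.  -172.8   76.1] tilt err [40.1  0.1 -0. ] gap 45.1 F [-0.2 -0.1 -0.5] M [-0.03  0.45 -0.02]
[6.5, 0.0, 0.0, -0.0, -0.0, 0.0]
[12.5, 0.0, 0.0, -0.0, -0.0, 0.0]
[19.0, 0.0, 0.0, -0.0, -0.0, 0.0]
[25.5, 0.0, 0.0, -0.0, -0.0, 0.0]
[31.5, 0.0, 0.0, -0.0, -0.0, 0.0]
[38.0, 0.0, 0.0, -0.0, -0.0, 0.0]
[[367.71787817 221.27807126]
 [368.41353984 223.0032965 ]]
[[338.16980826 265.48569962]
 [335.80695682 262.54667557]]
```

View pics/look13.png

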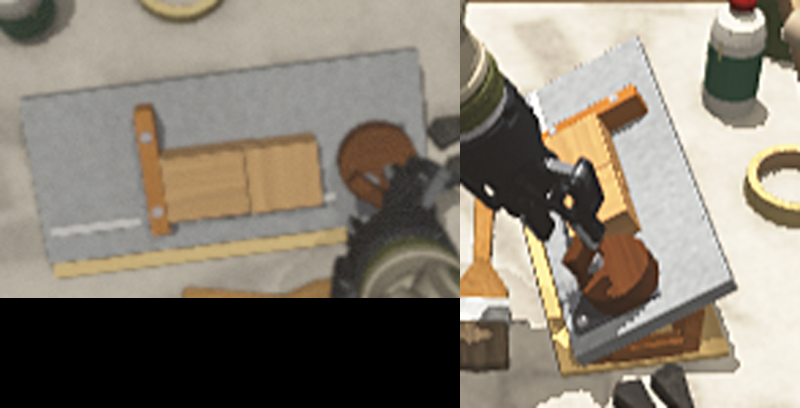

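Emit:
send_rows(plan=[[6, 0, 0, 0, 0, 0], [12, 0, 0, 0, 0, 0], [18, 0, 0, 0, 0, 0], [24, 0, 0, 0, 0, 0], [30, 0, 0, 0, 0, 0], [35, 0, 0, 0, 0, 0], [38, 0, 0, 0, 0, 0], [38, 0, 0, 0, 0, 0], [38, 0, 0, 0, 0, 0], [38, 0, 0, 0, 0, 0]])

```text
clock: 34.3
tcp_pos: [0.574, -0.213, 0.0816]
orientation: [0.397, 0.768, 0.268, -0.425]
wrist_force: [-0.5, -0.2, 0.5]
finger_gap: 0.0449
```

```bash
python3 look.py 14; python3 -c "
from h import *
plan((14,-173,38,-40,1))"
```

```text
t 34.4 bed [  14.1 -173.2   38.2] tilt err [40.1  0.   0. ] gap 44.6 F [ 0.6  0.1 -0.4] M [-0.03  0.49 -0.01]
[0.0, -0.0, -0.0, -0.0, -0.0, 0.0]
```

View pics/look14.png

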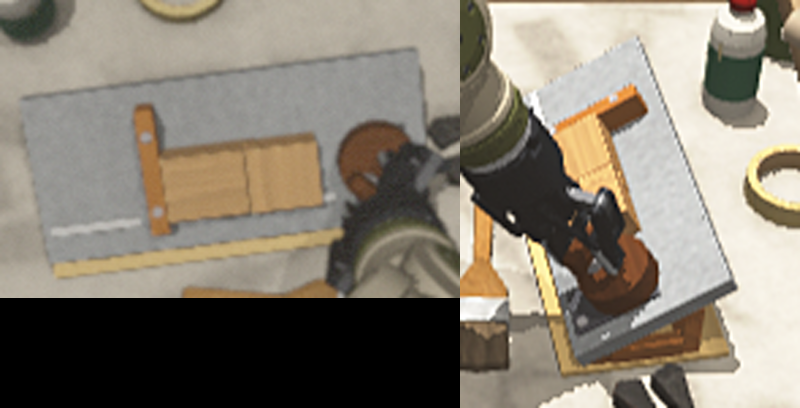

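Close on the bar.

Emit:
send_rows(plan=[[0, 0, 0, 0, 0, 0], [0, 0, 0, 0, 0, 0], [0, 0, 0, 0, 0, 0], [0, 0, 0, 0, 0, 0], [0, 0, 0, 0, 0, 0], [0, 0, 0, 0, 0, 0], [0, 0, 0, 0, 0, 0], [0, 0, 0, 0, 0, 0], [0, 0, 0, 0, 0, 0], [0, 0, 0, 0, 0, 0]], claw=5, newtons=50)

```text
clock: 35.65
tcp_pos: [0.5723, -0.2118, 0.0806]
orientation: [0.396, 0.768, 0.269, -0.426]
wrist_force: [-8.0, 1.8, 5.5]
finger_gap: 0.015
```

```bash
cat > m.py <<'E'
from h import *
p=np.load("p.npy"); s,Rt,b=here(p); n=rot(p[3]).apply([0,0,1])
F=s["wrist_force"]; M=s["ft_torque"]
print("t",round(s["clock"],2),"bed",b.round(1),"phi",(tool(p).inv()*Rt).as_rotvec(degrees=True).round(2),"gap",round(s["finger_gap"]*1e3,1),"Fbed",rot(p[3]).inv().apply(F).round(1),"Mbed",rot(p[3]).inv().apply(M).round(3),"q",s["joint_pos"].round(2))
E
python3 m.py
```

```text
t 35.65 bed [  12.4 -171.8   38.1] phi [40.18  0.1  -0.18] gap 15.0 Fbed [-3.9  2.9  8.6] Mbed [0.64  1.186 0.03 ] q [-0.67  0.22 -0.62  0.36  0.37  1.53]
```

Emit:
send_rows(plan=[[0, -2, 0, -4, 0, 0], [0, -2, 0, -9, 0, 0], [0, -2, 0, -14, 0, 0], [0, -2, 0, -19, 0, 0], [0, -2, 0, -24, 0, 0], [0, -2, 0, -29, 0, 0], [0, -2, 0, -34, 0, 0], [0, -2, 0, -38, 0, 0], [0, -2, 0, -40, 0, 0], [0, -2, 0, -40, 0, 0]])

```text
clock: 36.9
tcp_pos: [0.5727, -0.2119, 0.0809]
orientation: [0.636, 0.586, 0.397, -0.308]
wrist_force: [0.1, 0.1, 3.1]
finger_gap: 0.0148
```

```bash
python3 m.py; python3 look.py 15
```

```text
t 36.9 bed [  12.8 -172.    38.2] phi [0.12 0.03 0.04] gap 14.8 Fbed [1.7 0.1 2.6] Mbed [ 0.116  0.303 -0.031] q [-0.67  0.22 -0.62  0.35  0.37  0.83]
```

View pics/look15.png

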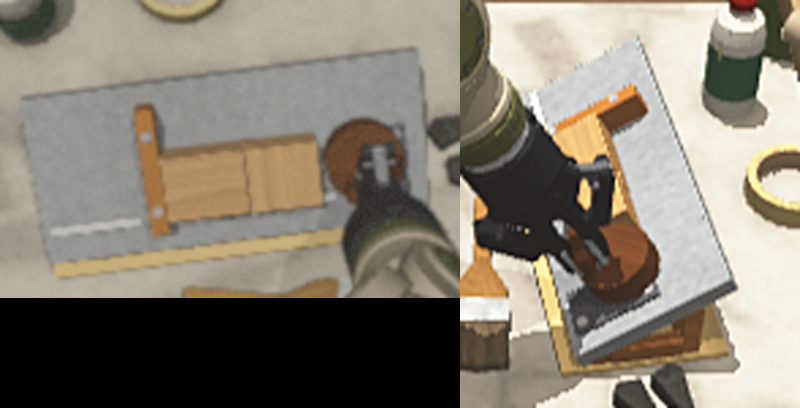

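Emit:
send_rows(plan=[[0, 0, 0, -1.5, 0, 0], [0, 0, 0, -3, 0, 0], [0, 0, 0, -4.5, 0, 0], [0, 0, 0, -6, 0, 0], [0, 0, 0, -7, 0, 0], [0, 0, 0, -8, 0, 0], [0, 0, 0, -9, 0, 0], [0, 0, 0, -10, 0, 0], [0, 0, 0, -10, 0, 0], [0, 0, 0, -10, 0, 0]])

```text
clock: 38.25
tcp_pos: [0.5727, -0.2119, 0.0809]
orientation: [0.685, 0.528, 0.422, -0.272]
wrist_force: [0.7, 0.4, 5.1]
finger_gap: 0.0147
```

```bash
python3 m.py
```

```text
t 38.25 bed [  12.9 -171.9   38.2] phi [-9.95  0.03  0.05] gap 14.7 Fbed [3.2 0.3 4.1] Mbed [ 0.186 -0.189 -0.033] q [-0.67  0.22 -0.62  0.35  0.37  0.65]
```

Emit:
send_rows(plan=[[0, 0, 0, -0.5, 0, 0], [0, 0, 0, -1, 0, 0], [0, 0, 0, -1.5, 0, 0], [0, 0, 0, -2, 0, 0], [0, 0, 0, -2.5, 0, 0], [0, 0, 0, -3, 0, 0], [0, 0, 0, -3.5, 0, 0], [0, 0, 0, -4, 0, 0], [0, 0, 0, -4, 0, 0], [0, 0, 0, -4, 0, 0]])

```text
clock: 39.5
tcp_pos: [0.5728, -0.2119, 0.081]
orientation: [0.703, 0.504, 0.432, -0.257]
wrist_force: [0.0, 1.1, 5.4]
finger_gap: 0.0146
```

```bash
python3 m.py;python3 look.py 16
```

```text
t 39.5 bed [  12.9 -172.    38.2] phi [-13.96   0.02   0.05] gap 14.6 Fbed [2.8 1.  4.6] Mbed [ 0.16  -0.23  -0.024] q [-0.67  0.22 -0.62  0.35  0.37  0.58]
```

View pics/look16.png

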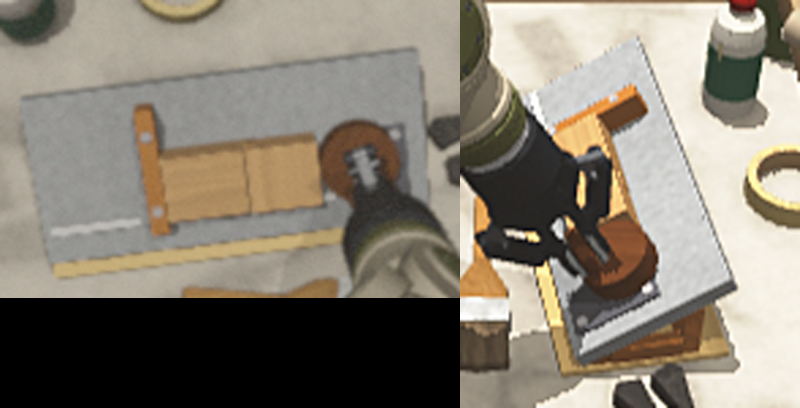

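Emit:
send_rows(plan=[[0, 0, 0, -0.5, 0, 0], [0, 0, 0, -1, 0, 0], [0, 0, 0, -1.5, 0, 0], [0, 0, 0, -2, 0, 0], [0, 0, 0, -2.5, 0, 0], [0, 0, 0, -3, 0, 0], [0, 0, 0, -3, 0, 0], [0, 0, 0, -3, 0, 0], [0, 0, 0, -3, 0, 0], [0, 0, 0, -3, 0, 0]])

```text
clock: 40.85
tcp_pos: [0.5728, -0.2118, 0.0809]
orientation: [0.716, 0.485, 0.438, -0.246]
wrist_force: [0.4, 1.1, 6.0]
finger_gap: 0.0151
```

```bash
python3 m.py
```

```text
t 40.85 bed [  12.9 -171.9   38.2] phi [-16.96   0.03   0.06] gap 15.1 Fbed [3.4 1.  4.9] Mbed [ 0.255 -0.196 -0.036] q [-0.67  0.22 -0.62  0.35  0.37  0.53]
```

Emit:
send_rows(plan=[[0, 0, 0, -0.5, 0, 0], [0, 0, 0, -1, 0, 0], [0, 0, 0, -1.5, 0, 0], [0, 0, 0, -2, 0, 0], [0, 0, 0, -2.5, 0, 0], [0, 0, 0, -2.5, 0, 0], [0, 0, 0, -2.5, 0, 0], [0, 0, 0, -2.5, 0, 0], [0, 0, 0, -2.5, 0, 0], [0, 0, 0, -2.5, 0, 0]])

```text
clock: 42.1
tcp_pos: [0.5728, -0.2119, 0.081]
orientation: [0.726, 0.47, 0.443, -0.236]
wrist_force: [1.4, 0.5, 4.4]
finger_gap: 0.0146
```

```bash
python3 m.py
```

```text
t 42.1 bed [  13.  -172.    38.2] phi [-19.41   0.02   0.06] gap 14.6 Fbed [3.5 0.3 3.1] Mbed [ 0.157 -0.38  -0.347] q [-0.67  0.22 -0.62  0.35  0.37  0.49]
```

Emit:
send_rows(plan=[[0, 0, 0, -0.3, 0, 0], [0, 0, 0, -0.6, 0, 0], [0, 0, 0, -0.9, 0, 0], [0, 0, 0, -1, 0, 0], [0, 0, 0, -1, 0, 0], [0, 0, 0, -1, 0, 0], [0, 0, 0, -1, 0, 0], [0, 0, 0, -1, 0, 0], [0, 0, 0, -1, 0, 0], [0, 0, 0, -1, 0, 0]])

```text
clock: 43.35
tcp_pos: [0.5729, -0.212, 0.081]
orientation: [0.73, 0.463, 0.445, -0.232]
wrist_force: [1.5, 1.0, 4.7]
finger_gap: 0.0145
```

```bash
python3 m.py; python3 look.py 17
```

```text
t 43.35 bed [  13.  -172.1   38.2] phi [-2.037e+01  2.000e-02  7.000e-02] gap 14.5 Fbed [3.8 0.8 3.2] Mbed [ 0.124 -0.326 -0.719] q [-0.67  0.22 -0.62  0.35  0.37  0.47]
```

View pics/look17.png

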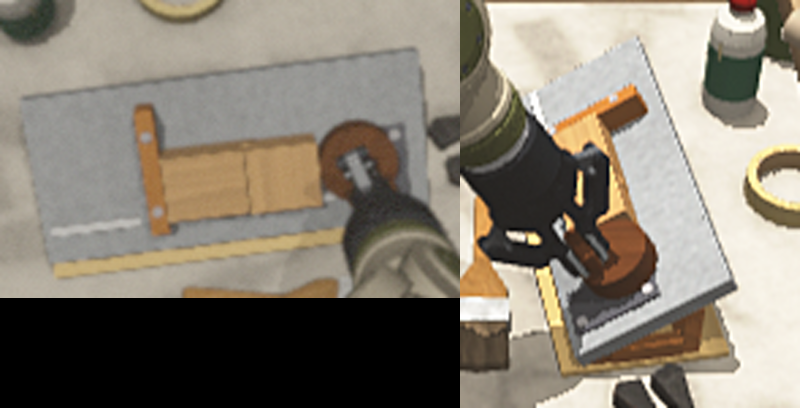

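Emit:
send_rows(plan=[[0, 0, 0, -0.3, 0, 0], [0, 0, 0, -0.5, 0, 0], [0, 0, 0, -0.5, 0, 0], [0, 0, 0, -0.5, 0, 0], [0, 0, 0, -0.5, 0, 0], [0, 0, 0, -0.5, 0, 0], [0, 0, 0, -0.5, 0, 0], [0, 0, 0, -0.5, 0, 0], [0, 0, 0, -0.5, 0, 0], [0, 0, 0, -0.5, 0, 0]])

```text
clock: 44.7
tcp_pos: [0.5729, -0.212, 0.081]
orientation: [0.732, 0.46, 0.446, -0.23]
wrist_force: [1.1, 0.4, 5.4]
finger_gap: 0.0146
```

```bash
python3 m.py
```

```text
t 44.7 bed [  13.  -172.1   38.2] phi [-2.085e+01  2.000e-02  7.000e-02] gap 14.6 Fbed [3.7 0.2 4.1] Mbed [ 0.149 -0.372 -0.847] q [-0.67  0.22 -0.62  0.35  0.37  0.46]
```

Firm (about 24 N). Release: open without moving, and check.

Emit:
send_rows(plan=[[0, 0, 0, 0, 0, 0], [0, 0, 0, 0, 0, 0], [0, 0, 0, 0, 0, 0], [0, 0, 0, 0, 0, 0], [0, 0, 0, 0, 0, 0], [0, 0, 0, 0, 0, 0], [0, 0, 0, 0, 0, 0], [0, 0, 0, 0, 0, 0], [0, 0, 0, 0, 0, 0], [0, 0, 0, 0, 0, 0]], claw=40)

```text
clock: 45.95
tcp_pos: [0.5724, -0.2118, 0.0806]
orientation: [0.732, 0.46, 0.447, -0.231]
wrist_force: [0.0, 0.2, -0.6]
finger_gap: 0.0401
```

```bash
python3 m.py
```

```text
t 45.95 bed [  12.4 -171.8   38.1] phi [-2.089e+01  4.000e-02  1.000e-02] gap 40.1 Fbed [-0.2  0.2 -0.5] Mbed [-0.023  0.494 -0.016] q [-0.67  0.22 -0.62  0.35  0.37  0.46]
```

Emit:
send_rows(plan=[[-5, 0, 0, 0, 0, 0], [-15, 0, 0, 0, 0, 0], [-30, 0, 0, 0, 0, 0], [-45, 0, 0, 0, 0, 0], [-60, 0, 0, 0, 0, 0], [-80, 0, 0, 0, 0, 0], [-100, 0, 0, 0, 0, 0], [-120, 0, 0, 0, 0, 0], [-140, 0, 0, 0, 0, 0], [-160, 0, 0, 0, 0, 0]])

```text
clock: 47.2
tcp_pos: [0.4926, -0.2236, 0.2209]
orientation: [0.732, 0.46, 0.446, -0.231]
wrist_force: [0.1, -0.9, 0.2]
finger_gap: 0.0397
```

```bash
python3 m.py; sed -i 's/14+b/13+b/' bar.py; python3 bar.py -172 20.9 bar2.png; python3 look.py 18
```

```text
t 47.2 bed [  12.7 -171.9  199.9] phi [-20.91  -0.03   0.04] gap 39.7 Fbed [ 0.1 -0.9  0.2] Mbed [-0.03   0.461  0.013] q [-0.81 -0.04 -0.51  0.77  0.42  0.32]
```

View pics/look18.png

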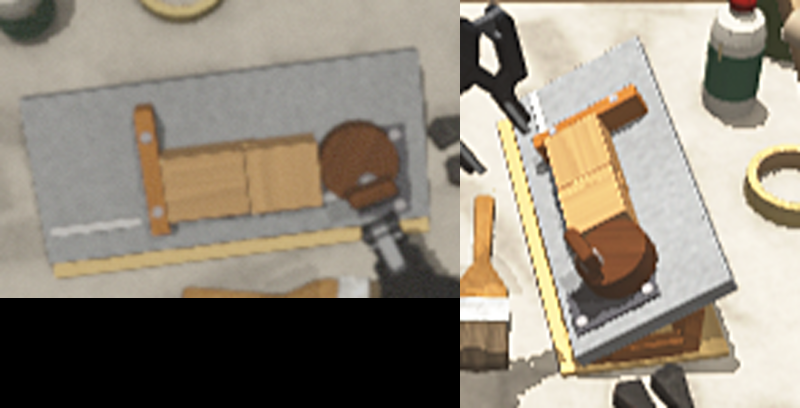

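View pics/bar2.png

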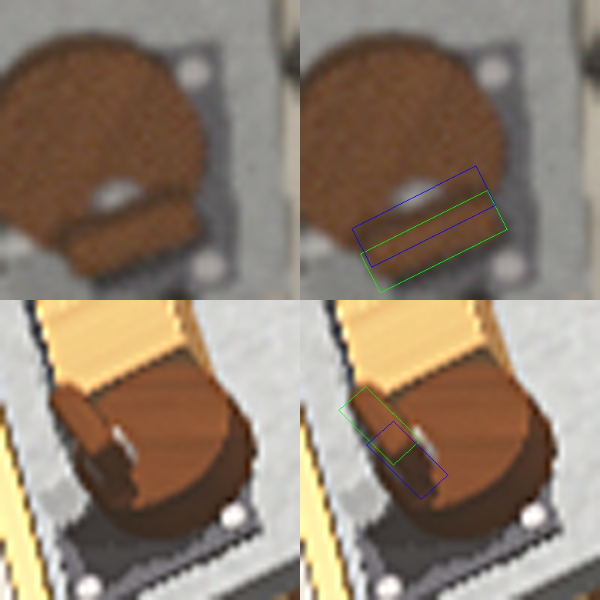

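```bash
python3 - <<'E'
from h import *
p=np.load("p.npy"); dt,ds=load("top"),load("side")
rows=[]
def ov(fr,d,x0,y0,ww,y,x,th):
    s=300/ww; im=cv2.resize(fr[y0:y0+ww,x0:x0+ww],(300,300),interpolation=cv2.INTER_CUBIC)
    if th is None: return im
    th=np.radians(th)
    P=[(x+b*np.cos(th)-a*np.sin(th), y+b*np.sin(th)+a*np.cos(th),65) for a,b in((21,7),(21,-7),(-21,-7),(-21,7))]
    q=(proj(d,w(p,P))-np.array([x0,y0])+.5)*s-.5
    cv2.polylines(im,[np.round(q).astype(int)],True,(0,255,0),1); return im
t0=cv2.imread("pics/top0.png"); 
a=np.hstack([ov(dt["frame"],dt,352,205,30,-172,15,th) for th in(14,20.9)])
b=np.hstack([ov(ds["frame"],ds,325,250,30,-172,15,th) for th in(14,20.9)])
cv2.imwrite("pics/bar3.png",np.vstack([a,b]))
E
```

```text
(no output)
```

View pics/bar3.png

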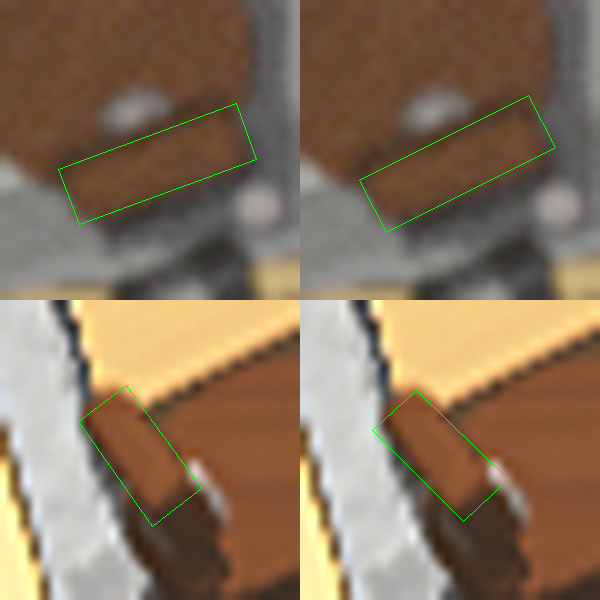

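Emit:
send_rows(plan=[[25, 0, 0, 1, 0, 0], [50, 0, 0, 2, 0, 0], [75, 0, 0, 3, 0, 0], [100, 0, 0, 4, 0, 0], [120, 0, 0, 5, 0, 0], [135, 0, 0, 6, 0, 0], [147, 0, 0, 6, 0, 0], [155, 0, 0, 6, 0, 0], [160, 0, 0, 6, 0, 0], [160, 0, 0, 6, 0, 0]])

```text
clock: 48.75
tcp_pos: [0.5724, -0.2118, 0.0804]
orientation: [0.707, 0.498, 0.434, -0.254]
wrist_force: [0.0, 0.2, -0.6]
finger_gap: 0.04
```

```bash
python3 m.py
```

```text
t 48.75 bed [  12.3 -171.8   37.9] phi [-14.89   0.05  -0.  ] gap 40.0 Fbed [-0.2  0.2 -0.5] Mbed [0.018 0.453 0.032] q [-0.67  0.22 -0.62  0.35  0.37  0.57]
```

Emit:
send_rows(plan=[[0, 0, 0, 0, 0, 0], [0, 0, 0, 0, 0, 0], [0, 0, 0, 0, 0, 0], [0, 0, 0, 0, 0, 0], [0, 0, 0, 0, 0, 0], [0, 0, 0, 0, 0, 0], [0, 0, 0, 0, 0, 0], [0, 0, 0, 0, 0, 0], [0, 0, 0, 0, 0, 0], [0, 0, 0, 0, 0, 0]], claw=5, newtons=60)

```text
clock: 50.0
tcp_pos: [0.5726, -0.212, 0.0814]
orientation: [0.707, 0.498, 0.434, -0.253]
wrist_force: [-3.7, 1.1, 6.9]
finger_gap: 0.0144
```

```bash
python3 m.py
```

```text
t 50.0 bed [  13.  -172.    38.7] phi [-14.91   0.     0.06] gap 14.4 Fbed [0.4 1.6 7.7] Mbed [ 0.313  0.433 -0.016] q [-0.67  0.22 -0.62  0.35  0.37  0.57]
```

Emit:
send_rows(plan=[[0, 0, 0, -0.3, 0, 0], [0, 0, 0, -0.6, 0, 0], [0, 0, 0, -1, 0, 0], [0, 0, 0, -1, 0, 0], [0, 0, 0, -1, 0, 0], [0, 0, 0, -1, 0, 0], [0, 0, 0, -1, 0, 0], [0, 0, 0, -1, 0, 0], [0, 0, 0, -1, 0, 0], [0, 0, 0, -1, 0, 0]])

```text
clock: 51.25
tcp_pos: [0.5727, -0.212, 0.0814]
orientation: [0.711, 0.492, 0.436, -0.25]
wrist_force: [-3.7, 1.6, 5.9]
finger_gap: 0.0145
```

```bash
python3 m.py
```

```text
t 51.25 bed [  13.  -172.    38.7] phi [-15.9    0.     0.07] gap 14.5 Fbed [0.  2.2 6.9] Mbed [ 0.313  0.447 -0.031] q [-0.67  0.22 -0.62  0.35  0.37  0.55]
```

Emit:
send_rows(plan=[[0, 0, 0, -0.3, 0, 0], [0, 0, 0, -0.6, 0, 0], [0, 0, 0, -1, 0, 0], [0, 0, 0, -1.3, 0, 0], [0, 0, 0, -1.6, 0, 0], [0, 0, 0, -2, 0, 0], [0, 0, 0, -2, 0, 0], [0, 0, 0, -2, 0, 0], [0, 0, 0, -2, 0, 0], [0, 0, 0, -2, 0, 0]])

```text
clock: 52.5
tcp_pos: [0.5727, -0.212, 0.0815]
orientation: [0.72, 0.479, 0.44, -0.242]
wrist_force: [-3.1, 1.0, 6.4]
finger_gap: 0.0144
```

```bash
python3 m.py
```

```text
t 52.5 bed [  13.1 -172.    38.7] phi [-17.86   0.     0.08] gap 14.4 Fbed [0.7 1.5 7. ] Mbed [ 0.307  0.276 -0.321] q [-0.67  0.22 -0.62  0.35  0.37  0.51]
```

```bash
python3 - <<'E'
from h import *
o=[]
for n,(x0,y0) in (("top",(345,195)),("side",(320,240))):
    f=load(n)["frame"]; cv2.imwrite(f"pics/raw_{n}_52.png",f); o.append(cv2.resize(f[y0:y0+45,x0:x0+45],(400,400),interpolation=cv2.INTER_CUBIC))
cv2.imwrite("pics/grip.png",np.hstack(o))
E
```

```text
(no output)
```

View pics/grip.png

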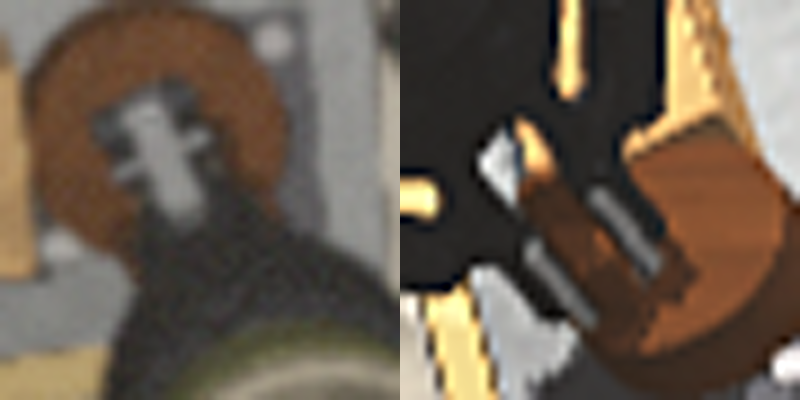

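```bash
cat > disc.py <<'E'
from h import *
p=np.load("p.npy"); d=load("top")
def get(k):
    if k=="now": f=d["frame"]; 
    elif k=="r52": f=cv2.imread("pics/raw_top_52.png")
    elif k=="0": f=cv2.imread("pics/top0.png")
    else:
        m=cv2.imread(f"pics/look{k}.png")[:298,:460]; return cv2.resize(m,(170*4,110*4),interpolation=cv2.INTER_LINEAR)
    return cv2.resize(cv2.resize(f[150:260,230:400],(460,298),interpolation=cv2.INTER_CUBIC),(680,440),interpolation=cv2.INTER_LINEAR)
al=np.radians(np.arange(-50,75,4))  # angles from bed x toward +y (upper-left arc) 
def resid(q,im):
    cx,cy=q; prof=[]
    rr=np.arange(-5,5.01,.5)
    s=[]
    for r in rr:
        P=np.c_[cx+(34+r)*np.cos(al),cy+(34+r)*np.sin(al),np.full(al.size,31)]
        u=(proj(d,w(p,P))-[230,150]+.5)*4-.5
        s.append(cv2.remap(im,u[:,0].astype("f4")[None],u[:,1].astype("f4")[None],cv2.INTER_LINEAR)[0])
    s=np.array(s,float); # r,al,3
    # brownness edge: |gradient| of R-channel minus... use saturation-free metric: blue channel jump
    g=np.gradient(s[:,:,0],axis=0); g=np.abs(g)
    return (g*rr[:,None]).sum(0)/(g.sum(0)+1e-6)
for k,ph in(("0",-40),("13",-40),("15",0),("16",14),("17",20.4),("18",None),("r52",17.9)):
    im=get(k); x0=(13+18*np.cos(np.radians(ph if ph is not None else 17)),-172+18*np.sin(np.radians(ph if ph is not None else 17)))
    q=x0
    r=least_squares(lambda q:resid(q,im),x0,loss="soft_l1",diff_step=.01)
    print(k,ph,np.round(x0,1),r.x.round(2),round(np.abs(r.fun).mean(),2),"ang",np.degrees(np.arctan2(r.x[1]+172,r.x[0]-13)).round(1))
E
python3 disc.py
```

```text
0 -40 [  26.8 -183.6] [  23.62 -191.03] 1.26 ang -60.8
13 -40 [  26.8 -183.6] [  15.72 -197.72] 0.96 ang -84.0
15 0 [  31. -172.] [  37.5  -184.12] 1.54 ang -26.3
16 14 [  30.5 -167.6] [  25.7  -176.22] 1.03 ang -18.4
17 20.4 [  29.9 -165.7] [  29.82 -176.61] 0.88 ang -15.3
18 None [  30.2 -166.7] [  35.38 -164.5 ] 0.26 ang 18.5
r52 17.9 [  30.1 -166.5] [  35.22 -164.16] 0.29 ang 19.4
```

```bash
cat >> disc.py <<'E'
print("---")
al=np.radians(np.arange(-20,60,3))
for k in("16","17","18","r52"):
    im=get(k)
    for x0 in((35,-164.5),(34,-166),(35,-162)):
        r=least_squares(lambda q:resid(q,im),x0,diff_step=.005,loss="soft_l1"); print(k,r.x.round(2),round(np.abs(r.fun).mean(),2))
g={k:get(k)[80:240,430:600] for k in("16","17","18","r52")}
for a,b in(("17","18"),("16","18"),("16","17"),("r52","18")):
    A,B=[cv2.cvtColor(g[x],cv2.COLOR_BGR2GRAY).astype("f4")[:85] for x in(a,b)]
    W=np.eye(2,3,dtype="f4")
    print(a,b,cv2.phaseCorrelate(A,B), cv2.findTransformECC(A,B,W,cv2.MOTION_TRANSLATION)[1][:,2]/4*2.3,"mm approx; mean absdiff",np.abs(A-B).mean())
cv2.imwrite("pics/cmp.png",np.hstack([cv2.resize(g[k],None,fx=1.15,fy=2) for k in("16","17","18","r52")]))
E
python3 disc.py | sed '1,/---/d'
```

```text
16 [  35.51 -164.99] 0.12
16 [  35.53 -165.02] 0.12
16 [  35.52 -165.01] 0.11
17 [  35.32 -164.25] 0.16
17 [  35.31 -164.26] 0.16
17 [  35.35 -164.26] 0.17
18 [  35.33 -164.36] 0.16
18 [  35.37 -164.46] 0.17
18 [  35.41 -164.51] 0.17
r52 [  35.26 -164.14] 0.17
r52 [  35.24 -164.13] 0.17
r52 [  35.24 -164.13] 0.17
17 18 ((0.03885410365256803, 0.0076749817779955265), 0.8903391708562404) [-0.06633946 -0.04819626] mm approx; mean absdiff 1.3548789
16 18 ((0.02769274721104864, 0.008659769269641515), 0.897485730736344) [-0.02666515  0.01856088] mm approx; mean absdiff 1.3368167
16 17 ((0.03859663817608805, -0.027017205078266215), 0.8850745274108133) [0.02015491 0.03834496] mm approx; mean absdiff 1.2479584
r52 18 ((0.03636753963520789, -0.036746528216589525), 0.8900563647423262) [ 0.10727538 -0.15650252] mm approx; mean absdiff 1.3462284
```

View pics/cmp.png

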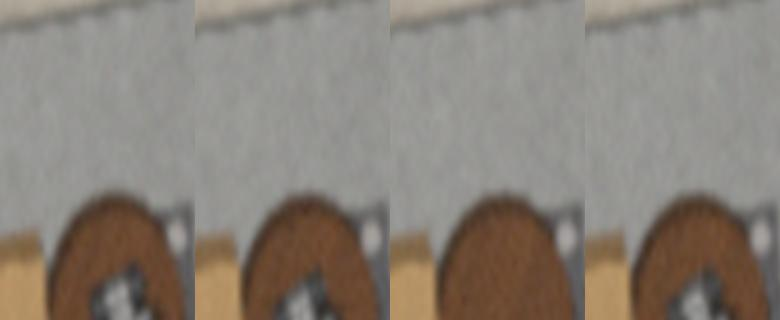

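Emit:
send_rows(plan=[[0, 0, 0, -0.3, 0, 0], [0, 0, 0, -0.6, 0, 0], [0, 0, 0, -0.9, 0, 0], [0, 0, 0, -1.2, 0, 0], [0, 0, 0, -1.4, 0, 0], [0, 0, 0, -1.4, 0, 0], [0, 0, 0, -1.4, 0, 0], [0, 0, 0, -1.4, 0, 0], [0, 0, 0, -1.4, 0, 0], [0, 0, 0, -1.4, 0, 0]])

```text
clock: 53.95
tcp_pos: [0.5727, -0.2121, 0.0815]
orientation: [0.725, 0.471, 0.443, -0.237]
wrist_force: [-3.6, 0.9, 6.6]
finger_gap: 0.0142
```

```bash
python3 m.py
```

```text
t 53.95 bed [  13.1 -172.2   38.7] phi [-19.21   0.     0.08] gap 14.2 Fbed [0.3 1.4 7.4] Mbed [ 0.353  0.245 -0.737] q [-0.67  0.22 -0.62  0.35  0.37  0.49]
```

Emit:
send_rows(plan=[[0, 0, 0, -0.3, 0, 0], [0, 0, 0, -0.4, 0, 0], [0, 0, 0, -0.4, 0, 0], [0, 0, 0, 0, 0, 0], [0, 0, 0, 0.5, 0, 0], [0, 0, 0, 1.2, 0, 0], [0, 0, 0, 2, 0, 0], [0, 0, 0, 2.7, 0, 0], [0, 0, 0, 2.7, 0, 0], [0, 0, 0, 2.7, 0, 0]])

```text
clock: 55.2
tcp_pos: [0.5727, -0.212, 0.0814]
orientation: [0.714, 0.487, 0.437, -0.247]
wrist_force: [-2.7, 0.8, 5.5]
finger_gap: 0.0143
```

```bash
python3 m.py
```

```text
t 55.2 bed [  13.  -172.1   38.7] phi [-16.58  -0.     0.07] gap 14.3 Fbed [0.5 1.1 6. ] Mbed [ 0.328  0.377 -0.213] q [-0.67  0.22 -0.62  0.35  0.37  0.54]
```

Emit:
send_rows(plan=[[0, 0, 0, 0, 0, 0], [0, 0, 0, 0, 0, 0], [0, 0, 0, 0, 0, 0], [0, 0, 0, 0, 0, 0], [0, 0, 0, 0, 0, 0], [0, 0, 0, 0, 0, 0], [0, 0, 0, 0, 0, 0], [-5, 0, 0, 0, 0, 0], [-15, 0, 0, 0, 0, 0], [-30, 0, 0, 0, 0, 0]], claw=40)

```text
clock: 56.45
tcp_pos: [0.557, -0.2139, 0.1072]
orientation: [0.714, 0.487, 0.438, -0.247]
wrist_force: [-0.5, -0.2, 0.4]
finger_gap: 0.0395
```

Emit:
send_rows(plan=[[-15, 0, 0, 0, 0, 0], [-30, 0, 0, 0, 0, 0], [-45, 0, 0, 0, 0, 0], [-65, 0, 0, 0, 0, 0], [-85, 0, 0, 0, 0, 0], [-105, 0, 0, 0, 0, 0], [-125, 0, 0, 0, 0, 0], [-135, 0, 0, 0, 0, 0], [-135, 0, 0, 0, 0, 0], [-135, 0, 0, 0, 0, 0]])

```text
clock: 57.7
tcp_pos: [0.4906, -0.2237, 0.223]
orientation: [0.714, 0.487, 0.438, -0.247]
wrist_force: [-0.8, -0.9, -1.3]
finger_gap: 0.0401
```

```bash
python3 m.py; python3 look.py 19; sed -i 's/"r52")/"r52","19")/g' disc.py; python3 disc.py | grep '^19'; sed -i 's/13+b/15+b/' bar.py; python3 bar.py -172 14.5 bar4.png
```

```text
t 57.7 bed [  12.1 -171.7  202.7] phi [-1.658e+01  7.000e-02 -1.000e-02] gap 40.1 Fbed [-1.4 -0.8 -0.7] Mbed [ 0.009  0.475 -0.013] q [-0.81 -0.04 -0.51  0.78  0.42  0.39]
19 [  35.24 -164.21] 0.13
19 [  35.29 -164.33] 0.14
19 [  35.28 -164.13] 0.13
```

View pics/look19.png

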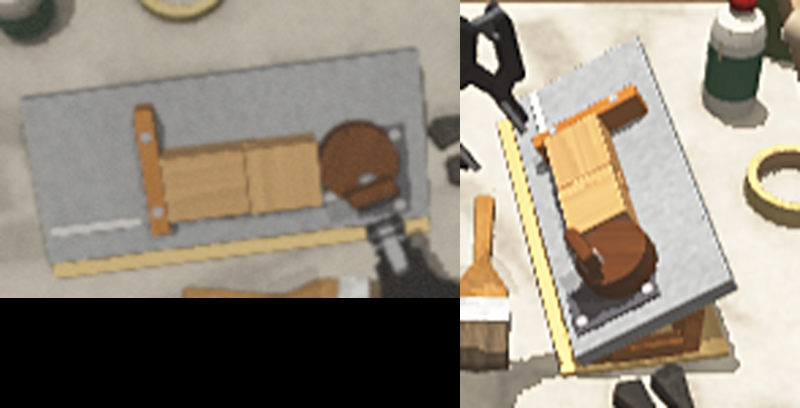

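View pics/bar4.png

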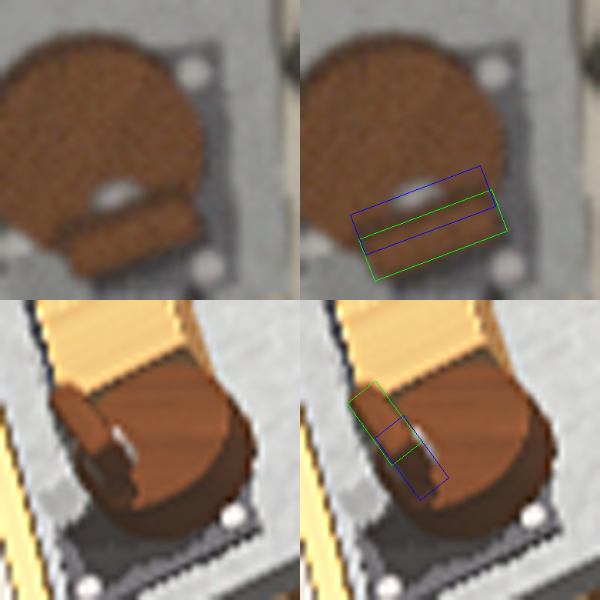

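```bash
python3 -c "
from workcell import job
print(job.hand_in())"
```

```text
the job is handed in; nothing more can be done
None
```

I swapped the blocks by way of the empty bay, tightened the cam, let go of everything and handed the job in at about 58 s. No verdict was reported.

- **Blocks:** The wide block was pushed left until it touched the fence (about 5.6 N) and set down. The narrow block was set down beside it with its lip over the ledge. The last pictures show both flat, down at the stop strip and closed up. I did not measure the seam between them, only judged it by eye.
- **Cam:** I turned it until the moment rose sharply to about 0.85 N m. From the given 0.03 N m per N, that is roughly 24 N on the blocks, inside the 4 to 60 N range. This is a calculated value, and I could not read the squeeze after letting go.
- **A check that disagreed:** After the first release, the bar stood about 6° behind the angle the gripper had turned to. I gripped it again and retightened to 0.74 N m, plus a final 0.4° that I did not measure. I then backed the load off before opening the fingers.
- **Cam holding:** I put the 6° down to play in the grip, not the cam springing back. In the pictures the disc's edge was within about 0.3 mm in all loaded and released views, and the bar stayed at about 14.5°.
- **Other things on the bench:** The gripper never went near them on purpose, and what the close-up views show of the brush and spring clamp looked unchanged. I did not check the tape measure or the offcut after the moves.

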